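Pack the offset trays in the case and shut it

ROBOT

A 6-joint arm with a two-finger parallel gripper is mounted at the origin on a cart in front of the work surface, level with it; the furniture and walls round the work are solid. World frame = base frame: x ahead of the robot, y to its left, z up, the work surface at z = 0. Lengths are in m, angles in rad, forces in N, time in s.
With the tool pointing down it reaches from about 0.3 to 0.775 m from the base axis. Payload 14.6 kg.
Tool frame: the origin (TCP) lies at the very end of the fingers, on their centre line; the grasp point (between the pads) lies bot.grasp_offset behind it (bot.grasp_offset is the distance from the TCP to the grasp point, in m); z points along the fingers, y is the line along which they close (so a half turn about z gives the same grasp; the last joint's range is limited). The gripper opens to 94 mm and grips with 3 to 60 N. Pads are 16 mm wide; open, the fingers measure 119 mm over their backs; the gripper's body (75 mm by 177 mm) begins 78 mm behind the grasp point.
Start: joints at [-1.392, 0.3, 1.521, -0, 1.321, -0.067], TCP at [0.134, -0.533, 0.171] pointing down, gripper open.
Joint ranges: [-3.03, 3.03], [-0.79, 2.21], [0.23, 2.52], [-1.04, 4.18], [0, 3.07], [-2.55, 2.55]. Speed limits (rad/s): [2.22, 2.22, 2.57, 3.14, 3.14, 3.14].

INTERFACE

Orientations are given as a 3x3 rotation matrix whose columns are the frame's x, y, z axes.
In Python, from cell import bot gives the robot as it stands.
- The arm moves only by the shell command python3 -m creep 'ROWS' [FORCE]. ROWS is JSON, a list of rows, each an object with "delta_pos": the shift along the tool's x, y, z normalised to -1 to 1, where 1 is 0.6 m, a list of three; "turn": the turn, a rotation vector about the tool's x, y, z normalised to -1 to 1, where 1 is 90 degrees, a list of three; "hand": the closure, from 0 (fully open) to 1 (shut). A call has 1 to 20 rows; each row is the pose to reach, as a shift and turn from the pose commanded when the call began, along the tool's axes at that moment; what a row does not reach only later rows make up. A row lasts 1/12 s, in which the tool goes at most 41.7 mm and 7.16 degrees, less where a joint would pass 70% of its speed; a pose out of reach is approached as far as the arm can. A call with a number of a shift or a turn outside -1 to 1 is refused whole. A call with a gripper value outside its range is refused whole. The fingers move at their own pace and stop on an object; FORCE is the grip in N (left out, the last holds). Time passes only in rows, so rows that repeat a pose let the fingers close. It gives the time, the measured TCP pose, the force, the opening and the grip force at its end, in the units of the state.
- bot.state(): the state, without advancing time (a new reading comes with each control period).
- bot.capture(name): name is "side" or "top" or "wrist"; returns a dict with "frame" (400x640x3 uint8, blue, green, red), "depth" (400x640 float32, m along the optical axis (not along the pixel's ray), 0 where there is no reading), "fx", "fy", "cx", "cy" (pixels), "camera_from_world" (4x4, takes a point from world to camera coordinates). Camera axes: x right, y down, z forward; pixel columns grow to the right and rows downward; lengths in m; the calibration is good to about 2 mm. A picture is of the moment at which its call begins.
- bot.sign_off(): hands the job in; it is judged then, once.
The state is a dict: "clock": time; "qpos": joint angles; "qd": joint speeds; "effort": joint torques, N m; "position": TCP position; "orientation": TCP orientation; "wrist_force": force on the tool from outside, world axes, zero at the start; "torque": the same for the moment, N m; "finger_gap": finger opening in m; "grip_force": force on a finger pad.
Only numpy, scipy, OpenCV 4.12 (cv2) and the standard library are available. Lean on these libraries where they do the work, as an engineer would, in place of code of your own. Each camera call takes 0.05 s, during which the arm holds its last target. There are 200 camera calls.

TASK

Take the tape measure out of the open grey case, then stack all the wooden trays along the middle of the case in alternating steps: the first flat on the floor beside the floor block with its raised end away from the block, and each further tray turned end for end, square on the rim of the tray below with its end next to that tray's raised end, so that the raised ends lie alternately at the two ends of the case. Then lower the lid gently by its handle until it is fully shut, and set the tape measure down, standing or lying, in the middle of the black rubber pad on the lid. Do not knock the mug over.

Things in the scene. Friction and masses are not known exactly. Their poses are not given: they have to be found in the camera images.
- case: fixed grey steel case, outside 136 (x) by 150 (y) mm, walls 6 mm thick, 44 mm high; origin at the centre of its underside, z up, inner floor (124 by 138 mm) 6 mm above it; -x faces the robot, the hinge is at +x. A wooden block 26 mm wide (y -69 to -43 mm) and 18 mm tall lies along the -y end of the floor.
- first_place (a point): where the first tray's origin goes: on the case floor, case x = 0, y = +11 mm, axes as the case, raised end towards +y. Further trays go up 22 mm each, at case y = -11, +11, -11 mm, raised ends to -y, +y, -y; 4 to 6 mm then stay free between a tray's end and the raised end beside it.
- lid (a joint): opening angle of the deep grey lid (rad): 0 shut, 1.9 wide open; its stiff hinge (0.5 N m) holds it where it is left. The hinge line is parallel to the case's y at case x = +68 mm, z = 44 mm. The shut lid covers the case and reaches 116 mm above its underside (119 at the pad).
- lid_handle (a point): middle of the lid's handle, a round bar 12 mm thick, 100 mm long, parallel to the hinge line, 45 mm off the lid's front wall. Lid shut: 181 mm to -x of the hinge line and 40 mm above it; the point turns with the lid. Lid open: the bar is uppermost. It can be pinched from above across the bar and turns between the fingers as it is led round.
- lid_pad (a point): centre of the top face of the black rubber pad (90 by 116 mm along the case's x and y) on the lid, 75 mm above the hinge line and 68 mm to -x of it when shut; z is the outward normal of the lid top, so level only when the lid is shut.
- tape: yellow tape measure, 33 (x) by 88 (y) by 64 (z) mm, 0.32 kg, origin at the centre of its underside, z up; at the start it stands upright in the case with its long side across the case (along the case's x). Pinch it across its 33 mm, or across its 64 mm if it lies on its side.
- tape_middle (a point): middle of the tape measure, 32 mm above its origin along its own z.
- mug: white enamel mug, 82 mm wide and 91 mm high, handle aside; origin at the centre of its underside, z up. A bystander.
- nut: rusty hexagon nut, 35 by 30 by 16 mm, lying on the table; origin at the centre of its underside. A bystander.
- work_table: the fixed work table, top 644 (x) by 1400 (y) mm at z = 0; origin under the middle of the top, on the floor. Its -x edge and +y end lie nearest the work; a thing put down within some 8 cm of an edge may be knocked off.
- red_toolbox: fixed red steel toolbox at the back of the table, 207 (x) by 406 (y) mm, 211 mm high; origin at the centre of its underside.
- tray_a: loose wooden tray, 66 (x) by 100 (y) mm, rim 22 mm high; origin at the centre of its underside, z up. Its +y end is a raised block 16 mm thick, 30 mm high; other walls 7 mm thick, floor 4 mm. A grip bar 10 mm thick, flush with the rim, runs along x over the origin: pinch it from above along y (room beside it 29 mm at +y, 38 mm at -y, 52 mm along x). 0.09 to 0.19 kg. May be absent.
- tray_b: loose wooden tray, 66 (x) by 100 (y) mm, rim 22 mm high; origin at the centre of its underside, z up. Its +y end is a raised block 16 mm thick, 30 mm high; other walls 7 mm thick, floor 4 mm. A grip bar 10 mm thick, flush with the rim, runs along x over the origin: pinch it from above along y (room beside it 29 mm at +y, 38 mm at -y, 52 mm along x). 0.09 to 0.19 kg. May be absent.
- tray_c: loose wooden tray, 66 (x) by 100 (y) mm, rim 22 mm high; origin at the centre of its underside, z up. Its +y end is a raised block 16 mm thick, 30 mm high; other walls 7 mm thick, floor 4 mm. A grip bar 10 mm thick, flush with the rim, runs along x over the origin: pinch it from above along y (room beside it 29 mm at +y, 38 mm at -y, 52 mm along x). 0.09 to 0.19 kg. May be absent.
- tray_d: loose wooden tray, 66 (x) by 100 (y) mm, rim 22 mm high; origin at the centre of its underside, z up. Its +y end is a raised block 16 mm thick, 30 mm high; other walls 7 mm thick, floor 4 mm. A grip bar 10 mm thick, flush with the rim, runs along x over the origin: pinch it from above along y (room beside it 29 mm at +y, 38 mm at -y, 52 mm along x). 0.09 to 0.19 kg. May be absent.
There are look-alikes about, which are no part of the job. There is more than one size of the tape; the job needs the larger.

How it is judged:
By the outcome, as a careful person would: the job done as asked, in the order asked, and still so for the second after the job is handed in, with the robot touching nothing.
Of tray_a, tray_b, tray_c, tray_d only 3 to 4 are there at a start; the rules pass over those that are not, and their reading is None.
At some moment in a run one of tape may be knocked a few centimetres aside while the robot is not near it.
Once in a run the grip may slacken for a moment while it holds something.
It also fails if it takes over 210 s, if anything falls off the work surface, if the arm or the gripper's body presses on something with over 40 N, if the wrist force passes 120 N, or if a joint passes its speed limit or range.

## Working session

There is one attempt and no reset: what is moved stays moved. The work goes in short steps, Python scripts to look and compute and a shell command to move; the robot and the scene stay as the last step left them, time stands still between calls to the robot, and variables do not carry over. Pictures are saved under pics/ and viewed, at most 14 in all, crops included, and the job is handed in when it is done.

```bash
ls; mkdir -p pics
python3 - <<'E'
from cell import bot
import cv2,numpy as np
s=bot.state();print(s['position'],np.round(s['orientation'],3).tolist(),s['clock'],s['finger_gap'],bot.grasp_offset)
for n in('top','side'):
    c=bot.capture(n);cv2.imwrite(f'pics/{n}0.png',c['frame']);np.save(f'pics/{n}0.npy',c['depth'])
    print(n,c['fx'],c['cx'],c['cy'],np.round(np.linalg.inv(c['camera_from_world']),3).tolist())
E
```

```text
pics
[ 0.13377342 -0.53316263  0.17077375] [[0.97, 0.243, -0.0], [0.243, -0.97, 0.001], [0.0, -0.001, -1.0]] 0.0 0.09383502864825702 0.0188
top 387.41193691250066 317.88571573171083 201.50799552172614 [[-0.015, -0.985, 0.171, 0.323], [-1.0, 0.017, 0.007, -0.233], [-0.01, -0.171, -0.985, 1.042], [0.0, 0.0, 0.0, 1.0]]
side 457.77727594944537 310.2635790587507 197.63884602296832 [[-0.805, -0.309, 0.506, -0.514], [-0.593, 0.454, -0.665, 1.148], [-0.024, -0.836, -0.549, 0.827], [0.0, 0.0, 0.0, 1.0]]
```

View pics/top0.png

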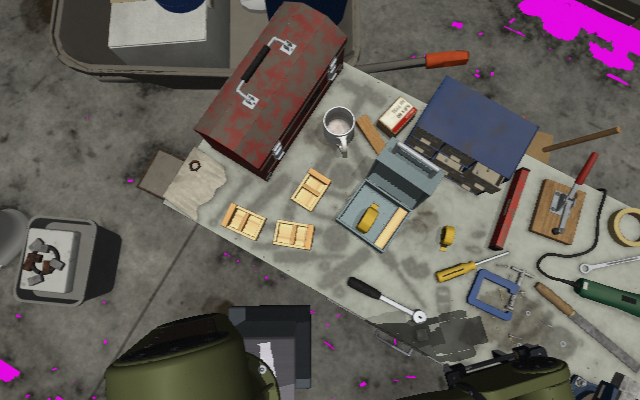

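View pics/side0.png

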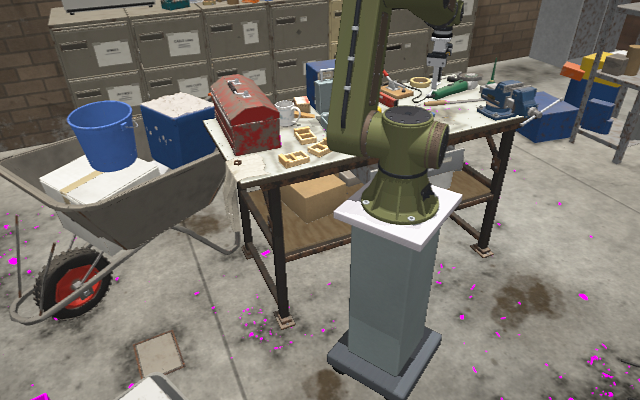

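```bash
cat > h.py <<'E'
import cv2,numpy as np
from cell import bot
from scipy.spatial.transform import Rotation as R
def cap(n):
    c=bot.capture(n);c['T']=np.linalg.inv(c['camera_from_world']);return c
def ray(c,u,v,z):
    "world point of pixel on plane z"
    d=c['T'][:3,:3]@[(u-c['cx'])/c['fx'],(v-c['cy'])/c['fy'],1];o=c['T'][:3,3]
    return o+d*(z-o[2])/d[2]
def dep(c,u,v,r=1):
    w=c['depth'][v-r:v+r+1,u-r:u+r+1];z=np.median(w[w>0])
    return (c['T']@[(u-c['cx'])/c['fx']*z,(v-c['cy'])/c['fy']*z,z,1])[:3]
def cloud(c):
    v,u=np.mgrid[:400,:640];z=c['depth']
    P=np.stack([(u-c['cx'])/c['fx']*z,(v-c['cy'])/c['fy']*z,z],-1)@c['T'][:3,:3].T+c['T'][:3,3]
    P[z<=0]=np.nan;return P
def crop(c,x0,y0,x1,y1,k,name):
    cv2.imwrite('pics/'+name,cv2.resize(c['frame'][y0:y1,x0:x1],None,fx=k,fy=k,interpolation=cv2.INTER_CUBIC))
def plan(pos,yaw=None,tilt=None):
    "delta in tool axes/normalised units to reach TCP pos (mm->m), tool y along world yaw, pointing down"
    s=bot.state();M=np.array(s['orientation']);d=M.T@(np.array(pos)-s['position'])/0.6
    out=[np.round(d,4).tolist()]
    if yaw is not None:
        best=None
        for a in (yaw,yaw+np.pi):
            y=np.array([np.cos(a),np.sin(a),0]);z=np.array([0,0,-1.]);G=np.stack([np.cross(y,z),y,z],1)
            r=R.from_matrix(M.T@G).as_rotvec();out.append(np.round(r/(np.pi/2),4).tolist())
    print(out, 'rows', np.linalg.norm(d)*0.6/0.0417)
E
python3 - <<'E'
from h import *
c=cap('top');crop(c,205,110,465,290,3,'crop0.png')
P=cloud(c);np.save('pics/P.npy',P)
E
```

```text
(no output)
```

View pics/crop0.png

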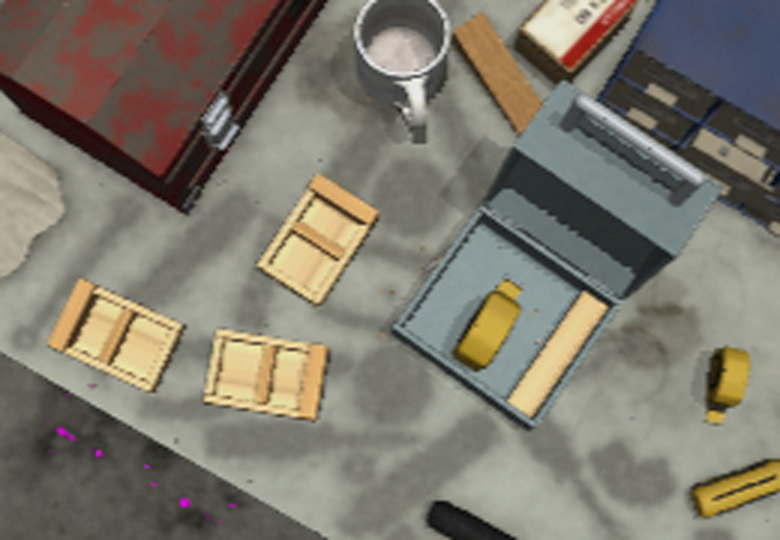

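The crop shows three trays (centres about (110,337), (267,375), (318,238)), the case rim corners (395,328), (530,425), (484,210), tape top (487,330), and the handle bar ends (578,100)–(703,180). The small look-alike tape is outside the case at right.

```bash
cat > m.py <<'E'
from h import *
E
python3 - <<'E'
from h import *
c=cap('top')
def px(a,b,z): return ray(c,205+a/3-.33,110+b/3-.33,z)
def dp(a,b,r=1): return dep(c,round(205+a/3),round(110+b/3),r)
L,F,B,Rr=[px(*p,.044) for p in((395,328),(530,425),(484,210),(616,300))]
print('case',L,F,B,Rr,np.linalg.norm(L-F),np.linalg.norm(L-B),np.degrees(np.arctan2(*(L-F)[1::-1])),np.degrees(np.arctan2(*(B-L)[1::-1])),(F+B)/2,(L+Rr)/2)
h=[dp(578,102,0),dp(703,182,0),dp(640,140,0)];print('handle',h)
print('tape',dp(480,340),dp(490,320),dp(510,288,0))
for k,pts in {'1':[(83,279),(49,346),(186,322),(156,391)],'2':[(329,345),(321,420),(217,329),(205,403)],'3':[(317,175),(379,210),(258,265),(320,305)]}.items():
    q=[px(*pts[0],.03),px(*pts[1],.03),px(*pts[2],.022),px(*pts[3],.022)]
    q=np.array(q);a=q[:2].mean(0);b=q[2:].mean(0);d=a-b
    print('tray',k,(a+b)[:2]/2,np.linalg.norm(d),np.linalg.norm(q[0]-q[1]),'+y dir',np.degrees(np.arctan2(d[1],d[0])),'edge perp',np.degrees(np.arctan2(*(q[0]-q[1])[1::-1])))
print('bars',px(115,336,.022),px(267,375,.022),px(318,238,.022))
print('mug',px(402,37,.091))
# tape mask from cloud
P=cloud(c);hsv=cv2.cvtColor(c['frame'],cv2.COLOR_BGR2HSV)
m=(P[...,2]>.05)&(P[...,2]<.085)&(hsv[...,0]>18)&(hsv[...,0]<32)&(hsv[...,1]>120);m[:, :340]=0;m[:,400:]=0;m[:180]=0;m[260:]=0
q=P[m];print(len(q),q.min(0),q.max(0),q.mean(0));print(cv2.minAreaRect((q[q[:,2]>.06][:,:2]*1000).astype('f4')))
E
```

```text
case [ 0.44924754 -0.27282708  0.044     ] [ 0.36419126 -0.38576606  0.044     ] [ 0.55243149 -0.35349584  0.044     ] [ 0.47051367 -0.46482043  0.044     ] 0.1413852406356156 0.1309747119468785 53.0159693291949 -38.01814375259828 [ 0.45831137 -0.36963095  0.044     ] [ 0.45988061 -0.36882375  0.044     ]
handle [array([nan, nan, nan]), array([ 0.54033718, -0.50660527,  0.17259552]), array([ 0.56037846, -0.44754808,  0.22160829])]
tape [ 0.43498496 -0.34411621  0.06679072] [ 0.44978924 -0.35193075  0.06950556] [ 0.48684525 -0.37891326  0.0117513 ]
tray 1 [ 0.44993189 -0.02986925] 0.10028883568520545 0.06566676906547901 +y dir 66.68774696603894 edge perp -25.760810997747
tray 2 [ 0.41283254 -0.16123694] 0.10202938286716291 0.06556270602928421 +y dir -99.48551452058997 edge perp -6.848219897937112
tray 3 [ 0.53304444 -0.20715805] 0.09820248972413839 0.06419959820975468 +y dir -33.422717517714226 edge perp 58.8806477189272
bars [ 0.44900497 -0.02591307  0.022     ] [ 0.41231921 -0.16033001  0.022     ] [ 0.53439648 -0.20662735  0.022     ]
mug [ 0.69546896 -0.28288229  0.091     ]
280 [ 0.41595945 -0.3771607   0.05017867] [ 0.47824219 -0.32504113  0.07382196] [ 0.44459159 -0.3509277   0.06413731]
((446.9439697265625, -352.55096435546875), (30.077499389648438, 53.31708908081055), 56.64412307739258)
  return _methods._mean(a, axis=axis, dtype=dtype,
  ret = ret.dtype.type(ret / rcount)
```

Run:
```python
from h import *
plan([.43,-.35,.30],np.radians(52.5))
```

```text
[[0.5532, -0.1763, -0.2148], [-0.0002, -0.0005, -1.4269], [-0.0004, 0.0002, 0.5731]] rows 8.907554911193314
```

```bash
python3 -m creep '[{"delta_pos":[0,0,-0.2148],"turn":[0,0,0.1],"hand":0},{"delta_pos":[0.1,0,-0.2148],"turn":[0,0,0.2],"hand":0},{"delta_pos":[0.2,-0.1,-0.2148],"turn":[0,0,0.3],"hand":0},{"delta_pos":[0.3,-0.15,-0.2148],"turn":[0,0,0.4],"hand":0},{"delta_pos":[0.5532,-0.1763,-0.2148],"turn":[0,0,0.573],"hand":0},{"delta_pos":[0.5532,-0.1763,-0.2148],"turn":[0,0,0.573],"hand":0},{"delta_pos":[0.5532,-0.1763,-0.2148],"turn":[0,0,0.573],"hand":0},{"delta_pos":[0.5532,-0.1763,-0.2148],"turn":[0,0,0.573],"hand":0},{"delta_pos":[0.5532,-0.1763,-0.2148],"turn":[0,0,0.573],"hand":0},{"delta_pos":[0.5532,-0.1763,-0.2148],"turn":[0,0,0.573],"hand":0},{"delta_pos":[0.5532,-0.1763,-0.2148],"turn":[0,0,0.573],"hand":0},{"delta_pos":[0.5532,-0.1763,-0.2148],"turn":[0,0,0.573],"hand":0}]'
python3 - <<'E'
from h import *
c=cap('wrist');cv2.imwrite('pics/w1.png',c['frame']);np.savez('pics/w1.npz',T=c['T'],depth=c['depth'])
print(c['fx'],c['cx'],c['cy'],np.round(c['T'],3).tolist())
E
```

```text
clock: 1.2
position: [0.4327, -0.348, 0.3]
orientation: [[0.796, -0.605, 0.0], [-0.605, -0.796, 0.0], [-0.0, -0.0, -1.0]]
wrist_force: [-0.3, -0.2, -0.2]
finger_gap: 0.0941
grip_force: 0.0
275.65024254909326 320.829747092461 204.36163027463405 [[-0.606, -0.772, -0.189, 0.487], [-0.795, 0.589, 0.144, -0.389], [-0.0, 0.238, -0.971, 0.514], [0.0, 0.0, 0.0, 1.0]]
```

View pics/w1.png

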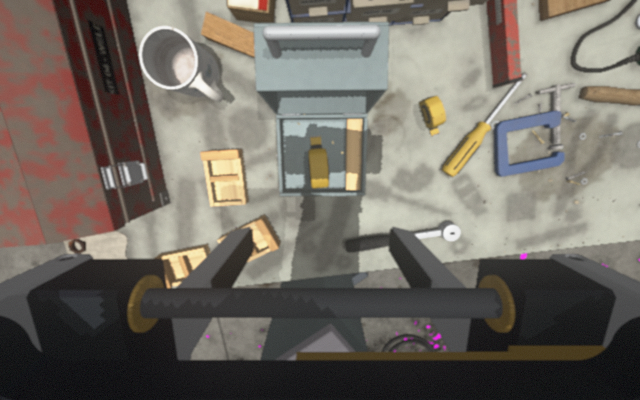

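Run:
```python
from h import *
c=cap('wrist');P=cloud(c);crop(c,245,20,445,210,3,'w1c.png')
z=P[...,2]
def rect(m,n):
    q=(P[m][:,:2]*1000).astype('f4');print(n,len(q),cv2.minAreaRect(q) if len(q)>5 else '')
m=np.zeros_like(z,bool);m[105:205,270:375]=1
rect(m&(z>.038)&(z<.050),'rim')
rect(m&(z>.058)&(z<.085),'tape')
hsv=cv2.cvtColor(c['frame'],cv2.COLOR_BGR2HSV)
for a in(0.02,.03,.06,.07):print(a,(m&(z>a-.005)&(z<a+.005)).sum())
mm=m&(z>.018)&(z<.03);mm[:, :338]=0;rect(mm,'block')
for u in(270,290,320,350,372):
  print(u,[np.round(dep(c,u,v,0),3).tolist() for v in(30,35,38,42)])
```

```text
rim 1980 ((466.1866455078125, -374.48211669921875), (150.8417510986328, 148.39059448242188), 52.75687789916992)
tape 678 ((473.2815856933594, -378.95013427734375), (147.59791564941406, 127.52263641357422), 52.52062225341797)
0.02 962
0.03 571
0.06 264
0.07 455
block 1134 ((430.6366271972656, -410.8856201171875), (38.2582893371582, 124.53024291992188), 53.23311233520508)
270 [[0.591, -0.411, 0.226], [0.588, -0.409, 0.224], [0.586, -0.407, 0.223], [0.587, -0.406, 0.213]]
290 [[0.579, -0.426, 0.227], [0.576, -0.424, 0.224], [0.575, -0.423, 0.222], [0.587, -0.425, 0.175]]
320 [[0.562, -0.448, 0.226], [0.559, -0.446, 0.225], [0.558, -0.445, 0.221], [0.567, -0.452, 0.174]]
350 [[0.545, -0.471, 0.225], [0.542, -0.468, 0.225], [0.541, -0.468, 0.221], [0.547, -0.478, 0.174]]
372 [[0.533, -0.487, 0.225], [0.529, -0.485, 0.226], [0.528, -0.485, 0.22], [0.527, -0.486, 0.209]]
```

View pics/w1c.png

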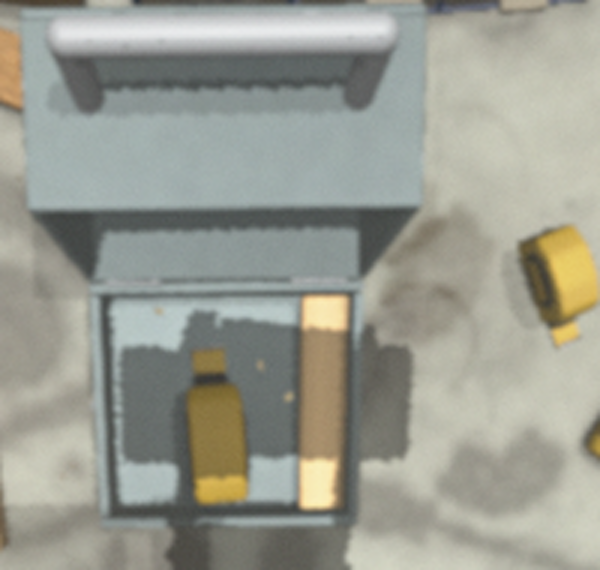

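Run:
```python
from h import *
c=cap('wrist');P=cloud(c);z=P[...,2]
def px(a,b,zz): return ray(c,245+a/3-.33,20+b/3-.33,zz)
FL,FR,BL,BR=[px(*p,.044) for p in((102,524),(354,522),(92,285),(362,285))]
for n,a,b in(('front',FR,FL),('back',BR,BL),('left',FL,BL),('right',FR,BR)):
    d=b-a;print(n,np.round(np.linalg.norm(d),4),np.round(np.degrees(np.arctan2(d[1],d[0])),2))
C=(FL+FR+BL+BR)/4;print('centre',C)
for a in ((187,400),(245,400),(194,480),(248,480)): print(px(*a,.069))
m=np.zeros_like(z,bool);m[140:190,303:332]=1
for lo in(.064,.067):
    q=(P[m&(z>lo)&(z<.08)][:,:2]*1000).astype('f4');r=cv2.minAreaRect(q);print(len(q),r)
    # in case frame
    a=np.radians(-37.4);u=np.array([np.cos(a),np.sin(a)]);v=np.array([-u[1],u[0]])
    k=q/1000-C[:2];print('case xy',(k@u).min(),(k@u).max(),(k@v).min(),(k@v).max())
# handle: top points
m=np.zeros_like(z,bool);m[22:42,255:385]=1
q=P[m&(z>.2)];k=q[:,:2]-C[:2];print('handle',np.median(q[:,2]),(k@u).min(),np.median(k@u),(k@u).max(),(k@v).min(),(k@v).max(),q[:,2].max())
```

```text
front 0.1461 52.98
back 0.1462 52.53
left 0.1321 -37.22
right 0.1309 -37.3
centre [ 0.45966325 -0.37209229  0.044     ]
[ 0.47734303 -0.35864313  0.069     ]
[ 0.45865433 -0.38301826  0.069     ]
[ 0.44147071 -0.33527685  0.069     ]
[ 0.42366544 -0.3584979   0.069     ]
473 ((448.7508239746094, -354.76531982421875), (29.87081527709961, 46.50947570800781), 57.163944244384766)
case xy -0.043075151178268954 0.00400055288606874 -0.008951051563525563 0.02193883731861673
355 ((447.4695129394531, -354.04296875), (29.232297897338867, 36.733028411865234), 57.536590576171875)
case xy -0.039266474476067605 -0.0020993110281509126 -0.0072695726705596835 0.02182600603909085
handle 0.2247865700632047 0.12140937063489192 0.12654637678690905 0.13499619491669188 -0.05206235436318242 0.05876106344185408 0.228827175668527
```

Run:
```python
from h import *
print(bot.state()['position'])
plan([.448,-.354,.03],np.radians(56))
```

```text
[ 0.4294203  -0.35043759  0.29992526]
[[0.0284, -0.0142, 0.4499], [0.0006, -0.0002, 1.9611], [0.0001, 0.0004, -0.0389]] rows 6.488906422060298
```

```bash
python3 -m creep '[{"delta_pos":[0.028,-0.014,0.05],"turn":[0,0,-0.04],"hand":0.36},{"delta_pos":[0.028,-0.014,0.12],"turn":[0,0,-0.04],"hand":0.36},{"delta_pos":[0.028,-0.014,0.19],"turn":[0,0,-0.04],"hand":0.36},{"delta_pos":[0.028,-0.014,0.26],"turn":[0,0,-0.04],"hand":0.36},{"delta_pos":[0.028,-0.014,0.32],"turn":[0,0,-0.04],"hand":0.36},{"delta_pos":[0.028,-0.014,0.37],"turn":[0,0,-0.04],"hand":0.36},{"delta_pos":[0.028,-0.014,0.41],"turn":[0,0,-0.04],"hand":0.36},{"delta_pos":[0.028,-0.014,0.44],"turn":[0,0,-0.04],"hand":0.36},{"delta_pos":[0.028,-0.014,0.45],"turn":[0,0,-0.04],"hand":0.36},{"delta_pos":[0.028,-0.014,0.45],"turn":[0,0,-0.04],"hand":0.36},{"delta_pos":[0.028,-0.014,0.45],"turn":[0,0,-0.04],"hand":1},{"delta_pos":[0.028,-0.014,0.45],"turn":[0,0,-0.04],"hand":1},{"delta_pos":[0.028,-0.014,0.45],"turn":[0,0,-0.04],"hand":1},{"delta_pos":[0.028,-0.014,0.45],"turn":[0,0,-0.04],"hand":1},{"delta_pos":[0.028,-0.014,0.45],"turn":[0,0,-0.04],"hand":1},{"delta_pos":[0.028,-0.014,0.45],"turn":[0,0,-0.04],"hand":1}]' 30
```

```text
clock: 2.68
position: [0.4488, -0.3538, 0.0308]
orientation: [[0.83, -0.557, 0.001], [-0.557, -0.83, -0.001], [0.001, 0.0, -1.0]]
wrist_force: [-0.7, 1.0, 2.8]
finger_gap: 0.0283
grip_force: 29.6
```

```bash
python3 -m creep '[{"delta_pos":[0,0,-0.03],"turn":[0,0,0],"hand":1},{"delta_pos":[0,0,-0.09],"turn":[0,0,0],"hand":1},{"delta_pos":[0,0,-0.15],"turn":[0,0,0],"hand":1},{"delta_pos":[0,0.02,-0.2],"turn":[0,0,0],"hand":1},{"delta_pos":[0.013,0.07,-0.21],"turn":[0,0,0],"hand":1},{"delta_pos":[0.013,0.13,-0.21],"turn":[0,0,0],"hand":1},{"delta_pos":[0.013,0.19,-0.21],"turn":[0,0,0],"hand":1},{"delta_pos":[0.013,0.24,-0.2],"turn":[0,0,0],"hand":1},{"delta_pos":[0.013,0.252,-0.15],"turn":[0,0,0],"hand":1},{"delta_pos":[0.013,0.252,-0.1],"turn":[0,0,0],"hand":1},{"delta_pos":[0.013,0.252,-0.06],"turn":[0,0,0],"hand":1},{"delta_pos":[0.013,0.252,-0.03],"turn":[0,0,0],"hand":1},{"delta_pos":[0.013,0.252,-0.01],"turn":[0,0,0],"hand":1},{"delta_pos":[0.013,0.252,0.002],"turn":[0,0,0],"hand":1},{"delta_pos":[0.013,0.252,0.006],"turn":[0,0,0],"hand":1},{"delta_pos":[0.013,0.252,0.008],"turn":[0,0,0],"hand":1},{"delta_pos":[0.013,0.252,0.009],"turn":[0,0,0],"hand":1},{"delta_pos":[0.013,0.252,0.009],"turn":[0,0,0],"hand":1}]'
```

```text
clock: 4.18
position: [0.371, -0.4839, 0.0258]
orientation: [[0.83, -0.558, 0.001], [-0.558, -0.83, -0.001], [0.001, 0.001, -1.0]]
wrist_force: [0.6, -0.1, -3.8]
finger_gap: 0.0286
grip_force: 29.4
```

```bash
python3 -m creep '[{"delta_pos":[0,0,0.002],"turn":[0,0,0],"hand":1},{"delta_pos":[0,0,0.003],"turn":[0,0,0],"hand":1},{"delta_pos":[0,0,0.003],"turn":[0,0,0],"hand":1}]'
```

```text
clock: 4.43
position: [0.371, -0.484, 0.0239]
orientation: [[0.83, -0.558, 0.001], [-0.558, -0.83, -0.001], [0.002, 0.001, -1.0]]
wrist_force: [0.0, 0.8, 3.9]
finger_gap: 0.03
grip_force: 3.0
```

```bash
python3 -m creep '[{"delta_pos":[0,0,0.002],"turn":[0,0,0],"hand":0.36},{"delta_pos":[0,0,0.002],"turn":[0,0,0],"hand":0.36},{"delta_pos":[0,0,0.002],"turn":[0,0,0],"hand":0.36},{"delta_pos":[0,0,0.002],"turn":[0,0,0],"hand":0.36},{"delta_pos":[0,0,-0.03],"turn":[0,0,0],"hand":0.36},{"delta_pos":[0,0,-0.09],"turn":[0,0,0],"hand":0.36},{"delta_pos":[0,0,-0.15],"turn":[0,0,0],"hand":0.2},{"delta_pos":[0,0,-0.22],"turn":[0,0,0],"hand":0}]'
python3 - <<'E'
from h import *
plan([.40,-.08,.28],np.radians(52.7))
c=cap('wrist');cv2.imwrite('pics/w2.png',c['frame'])
E
```

```text
clock: 5.1
position: [0.3702, -0.4828, 0.1552]
orientation: [[0.83, -0.558, -0.001], [-0.558, -0.83, 0.002], [-0.002, -0.001, -1.0]]
wrist_force: [0.6, -0.2, -0.1]
finger_gap: 0.0702
grip_force: 0.0
[[-0.3336, -0.5852, -0.2068], [-0.0021, -0.0008, -1.9621], [-0.0005, 0.0014, 0.0379]] rows 10.13852371035633
```

```bash
python3 -m creep '[{"delta_pos":[0,0,-0.06],"turn":[0,0,0],"hand":0},{"delta_pos":[-0.33,-0.583,-0.207],"turn":[0,0,0.038],"hand":0},{"delta_pos":[-0.33,-0.583,-0.207],"turn":[0,0,0.038],"hand":0},{"delta_pos":[-0.33,-0.583,-0.207],"turn":[0,0,0.038],"hand":0},{"delta_pos":[-0.33,-0.583,-0.207],"turn":[0,0,0.038],"hand":0},{"delta_pos":[-0.33,-0.583,-0.207],"turn":[0,0,0.038],"hand":0},{"delta_pos":[-0.33,-0.583,-0.207],"turn":[0,0,0.038],"hand":0},{"delta_pos":[-0.33,-0.583,-0.207],"turn":[0,0,0.038],"hand":0},{"delta_pos":[-0.33,-0.583,-0.207],"turn":[0,0,0.038],"hand":0},{"delta_pos":[-0.33,-0.583,-0.207],"turn":[0,0,0.038],"hand":0},{"delta_pos":[-0.33,-0.583,-0.207],"turn":[0,0,0.038],"hand":0},{"delta_pos":[-0.33,-0.583,-0.207],"turn":[0,0,0.038],"hand":0},{"delta_pos":[-0.33,-0.583,-0.207],"turn":[0,0,0.038],"hand":0}]'
python3 - <<'E'
from h import *
c=cap('wrist');crop(c,120,0,520,260,2,'w3.png')
E
```

```text
clock: 6.23
position: [0.4016, -0.0816, 0.2793]
orientation: [[0.797, -0.603, 0.001], [-0.603, -0.797, -0.0], [0.001, -0.0, -1.0]]
wrist_force: [0.5, 0.5, -0.6]
finger_gap: 0.0942
grip_force: 0.0
```

View pics/w3.png

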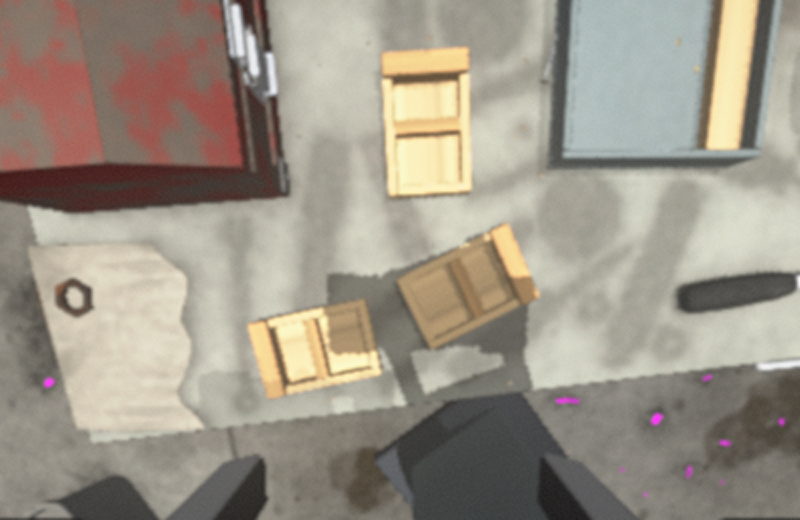

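Run:
```python
from h import *
c=cap('wrist')
def px(a,b,z): return ray(c,120+a/2-.25,b/2-.25,z)
T={'3':[(383,53),(468,48),(388,196),(470,191),(392,127),(460,123)],'2':[(503,226),(537,298),(398,282),(432,348),(453,263),(478,315)],'1':[(248,325),(268,398),(363,300),(380,374),(309,318),(326,377)]}
for k,p in T.items():
    q=[px(*a,z) for a,z in zip(p,(.03,.03,.022,.022,.022,.022))]
    a=(q[0]+q[1])/2;b=(q[2]+q[3])/2;d=a-b;e=q[0]-q[1];g=q[4]-q[5]
    ang=lambda d:np.degrees(np.arctan2(d[1],d[0]))
    print(k,'ctr',np.round((a+b)[:2]/2,4),'bar',np.round((q[4]+q[5])[:2]/2,4),'len',np.round([np.linalg.norm(d),np.linalg.norm(e),np.linalg.norm(g)],4),'y',np.round([ang(d),ang(e),ang(g)],1))
P=cloud(c);z=P[...,2]
F=px(552,165,.044),px(758,155,.044);print(F)
```

```text
3 ctr [ 0.5332 -0.2075] bar [ 0.5343 -0.2072] len [0.0995 0.0634 0.0531] y [-34.9  55.7  55.8]
2 ctr [ 0.4133 -0.1589] bar [ 0.4137 -0.1586] len [0.0954 0.0642 0.0478] y [-100.4   -8.9   -9.8]
1 ctr [ 0.4507 -0.0273] bar [ 0.4506 -0.0292] len [0.0982 0.0636 0.0522] y [ 64.4 -25.4 -23.2]
(array([ 0.45068683, -0.26262274,  0.044     ]), array([ 0.36253928, -0.39000018,  0.044     ]))
```

Run:
```python
from h import *
plan([.4505,-.0283,.0065],np.radians(65.3))
```

```text
[[0.0099, -0.1228, 0.4533], [0.0003, -0.0003, 1.8599], [0.0002, 0.0002, -0.1401]] rows 6.759101101079915
```

```bash
python3 -m creep '[{"delta_pos":[0.01,-0.05,0.03],"turn":[0,0,-0.07],"hand":0.68},{"delta_pos":[0.01,-0.1,0.08],"turn":[0,0,-0.14],"hand":0.68},{"delta_pos":[0.01,-0.123,0.14],"turn":[0,0,-0.14],"hand":0.68},{"delta_pos":[0.01,-0.123,0.2],"turn":[0,0,-0.14],"hand":0.68},{"delta_pos":[0.01,-0.123,0.26],"turn":[0,0,-0.14],"hand":0.68},{"delta_pos":[0.01,-0.123,0.31],"turn":[0,0,-0.14],"hand":0.68},{"delta_pos":[0.01,-0.123,0.35],"turn":[0,0,-0.14],"hand":0.68},{"delta_pos":[0.01,-0.123,0.38],"turn":[0,0,-0.14],"hand":0.68},{"delta_pos":[0.01,-0.123,0.38],"turn":[0,0,-0.14],"hand":0.68},{"delta_pos":[0.01,-0.123,0.38],"turn":[0,0,-0.14],"hand":0.68}]' 40
python3 - <<'E'
from h import *
plan([.4505,-.0283,.0065],np.radians(65.3))
c=cap('wrist');crop(c,220,100,420,250,4,'w4.png')
E
```

```text
clock: 7.17
position: [0.4504, -0.0287, 0.0505]
orientation: [[0.908, -0.42, -0.002], [-0.42, -0.908, 0.0], [-0.002, 0.001, -1.0]]
wrist_force: [-0.1, -0.7, 0.5]
finger_gap: 0.0317
grip_force: 0.0
[[0.0, -0.0008, 0.0733], [0.002, -0.0006, 1.9988], [0.0004, 0.0013, -0.0012]] rows 1.054058973650035
```

View pics/w4.png

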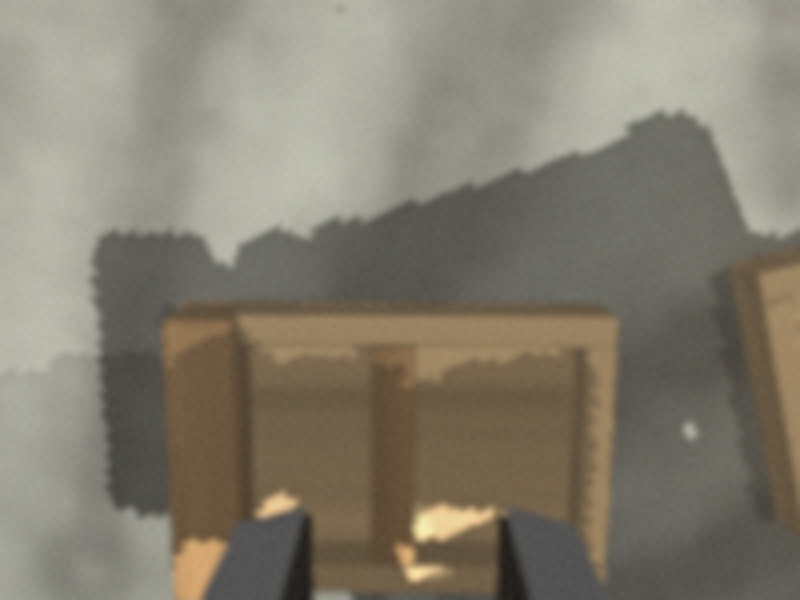

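```bash
python3 -m creep '[{"delta_pos":[0,0,0.03],"turn":[0,0,0],"hand":0.68},{"delta_pos":[0,0,0.055],"turn":[0,0,0],"hand":0.68},{"delta_pos":[0,0,0.07],"turn":[0,0,0],"hand":0.68},{"delta_pos":[0,0,0.073],"turn":[0,0,0],"hand":0.68},{"delta_pos":[0,0,0.073],"turn":[0,0,0],"hand":0.68},{"delta_pos":[0,0,0.073],"turn":[0,0,0],"hand":1},{"delta_pos":[0,0,0.073],"turn":[0,0,0],"hand":1},{"delta_pos":[0,0,0.073],"turn":[0,0,0],"hand":1},{"delta_pos":[0,0,0.073],"turn":[0,0,0],"hand":1},{"delta_pos":[0,0,0.073],"turn":[0,0,0],"hand":1}]' 40
python3 - <<'E'
from h import *
a=np.radians(-37.3);u=np.array([np.cos(a),np.sin(a)]);v=np.array([-u[1],u[0]]);C=np.array([.4597,-.372])
p=C+.011*v;print(p);plan([*p,.16],np.radians(52.7))
E
```

```text
clock: 8.05
position: [0.451, -0.0277, 0.0074]
orientation: [[0.909, -0.418, 0.0], [-0.418, -0.909, -0.0], [0.0, -0.0, -1.0]]
wrist_force: [-0.4, 1.0, -0.1]
finger_gap: 0.0017
grip_force: 0.0
[ 0.46636587 -0.36324979]
[[0.2571, 0.4974, -0.2543], [0.0004, -0.0002, -1.86], [-0.0001, -0.0003, 0.14]] rows 8.848141160042841
```

Run:
```python
from h import *
c=cap('wrist');crop(c,220,100,420,250,4,'w5.png')
P=cloud(c)
for p in((.4505,-.0283,.022),(.451,-.0277,.0074)):
    q=c['camera_from_world']@[*p,1];print(q[:2]/q[2]*c['fx']+[c['cx'],c['cy']])
```

```text
[322.12325226 228.9604108 ]
[321.10569527 222.8988058 ]
```

View pics/w5.png

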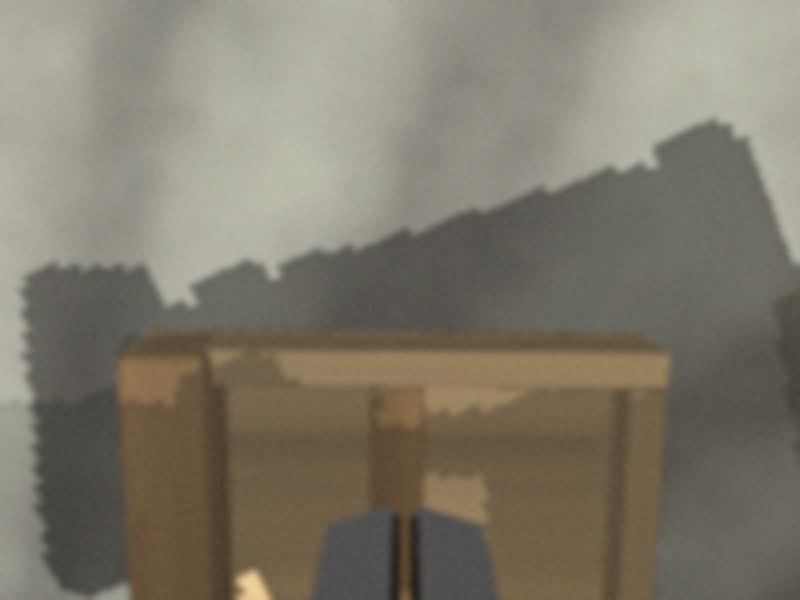

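Run:
```python
from h import *
c=cap('wrist')
for n,a,b in(('bar',397,450),('bar2',397,480),('floor',530,460),('floorL',300,460),('rim',450,370),('raised',160,480),('table',300,150),('fingL',345,580),('fingR',450,580),('gap',404,590),('tipL',370,530)):
    print(n,np.round(dep(c,220+a//4,100+b//4,0),4))
s=bot.state();print(s['finger_gap'],s['grip_force'],s['position'],s['qpos'])
```

```text
bar [ 0.4639 -0.0319  0.0232]
bar2 [ 0.458  -0.0292  0.0223]
floor [ 0.4456 -0.0531  0.0044]
floorL [ 0.465  -0.0106  0.0035]
rim [ 0.4735 -0.0469  0.0224]
raised [0.4781 0.0085 0.0302]
table [ 0.521  -0.0376  0.0006]
fingL [ 0.4623 -0.0234  0.0754]
fingR [ 0.4556 -0.0366  0.074 ]
gap [ 0.4577 -0.0306  0.0756]
tipL [ 0.4612 -0.0259  0.0537]
0.00015198030845622982 0.0 [ 0.45084714 -0.02764605  0.0071922 ] [-1.42369061e-01  3.07340790e-01  1.94472176e+00  1.57335945e-05
  8.89438436e-01  1.85955537e+00]
```

```bash
python3 -m creep '[{"delta_pos":[0,0,0],"turn":[0,0,0],"hand":0.68},{"delta_pos":[0,0,0],"turn":[0,0,0],"hand":0.68},{"delta_pos":[0,0,0],"turn":[0,0,0],"hand":0.68},{"delta_pos":[0,0,0],"turn":[0,0,0],"hand":0.68},{"delta_pos":[0,0,0.002],"turn":[0,0,0],"hand":0.68},{"delta_pos":[0,0,0.003],"turn":[0,0,0],"hand":0.68},{"delta_pos":[0,0,0.004],"turn":[0,0,0],"hand":0.68},{"delta_pos":[0,0,0.004],"turn":[0,0,0],"hand":0.68}]' 40
python3 - <<'E'
from h import *
c=cap('wrist');P=cloud(c)
# finger surface: tool-frame coords of pixels nearer than the tray
s=bot.state();M=np.array(s['orientation']);Q=(P-s['position'])@M
m=(np.arange(400)[:,None]>200)&(Q[...,2]<-.02)&(abs(Q[...,1])<.035)&(abs(Q[...,0])<.05)
q=Q[m];print(len(q));i=np.argsort(-q[:,2])[:8];print(np.round(q[i],4))
for r in range(222,244,3): print(r,[np.round(Q[r,x],3).tolist() for x in (285,295,305)])
E
```

```text
clock: 8.82
position: [0.4507, -0.0277, 0.0045]
orientation: [[0.908, -0.418, -0.0], [-0.418, -0.908, 0.0], [-0.0, 0.0, -1.0]]
wrist_force: [-0.1, -1.0, -0.1]
finger_gap: 0.0299
grip_force: 0.0
39091
[[ 0.0067  0.0149 -0.0349]
 [ 0.0083 -0.0178 -0.0351]
 [ 0.0069 -0.0158 -0.0352]
 [ 0.0083  0.0183 -0.0355]
 [ 0.0084 -0.0185 -0.0355]
 [ 0.007  -0.0164 -0.0357]
 [ 0.0085 -0.0191 -0.0357]
 [ 0.007   0.0155 -0.0357]]
222 [[0.001, -0.029, 0.001], [0.001, -0.021, 0.0], [0.001, -0.013, 0.001]]
225 [[-0.002, -0.03, 0.002], [-0.002, -0.021, -0.0], [-0.002, -0.013, 0.001]]
228 [[-0.004, -0.03, 0.0], [0.009, -0.017, -0.039], [-0.004, -0.013, -0.0]]
231 [[0.008, -0.024, -0.043], [nan, nan, nan], [-0.007, -0.013, 0.0]]
234 [[0.009, -0.023, -0.05], [0.007, -0.017, -0.046], [-0.01, -0.013, 0.0]]
237 [[0.009, -0.022, -0.055], [0.007, -0.016, -0.05], [-0.012, -0.013, 0.0]]
240 [[0.009, -0.021, -0.061], [0.007, -0.016, -0.057], [-0.015, -0.013, 0.001]]
243 [[0.008, -0.021, -0.064], [0.007, -0.016, -0.061], [-0.018, -0.013, 0.001]]
```

The depth picture shows the fingertips about 35 mm short of the reported TCP, which would explain both the miss and the high tape grip. I'll confirm this by touch.

```bash
python3 -m creep '[{"delta_pos":[0,0,0.002],"turn":[0,0,0],"hand":0.68},{"delta_pos":[0,0,0.004],"turn":[0,0,0],"hand":0.68},{"delta_pos":[0,0,0.006],"turn":[0,0,0],"hand":0.68},{"delta_pos":[0,0,0.007],"turn":[0,0,0],"hand":0.68},{"delta_pos":[0,0,0.007],"turn":[0,0,0],"hand":0.68}]' 40
```

```text
clock: 9.28
position: [0.4507, -0.0277, 0.0003]
orientation: [[0.908, -0.418, -0.0], [-0.418, -0.908, 0.0], [-0.0, 0.0, -1.0]]
wrist_force: [-0.2, 0.4, 0.5]
finger_gap: 0.0298
grip_force: 0.0
```

```bash
python3 -m creep '[{"delta_pos":[0,0,0.01],"turn":[0,0,0],"hand":0.68},{"delta_pos":[0,0,0.02],"turn":[0,0,0],"hand":0.68},{"delta_pos":[0,0,0.028],"turn":[0,0,0],"hand":0.68},{"delta_pos":[0,0,0.033],"turn":[0,0,0],"hand":0.68},{"delta_pos":[0,0,0.036],"turn":[0,0,0],"hand":0.68},{"delta_pos":[0,0,0.038],"turn":[0,0,0],"hand":0.68},{"delta_pos":[0,0,0.04],"turn":[0,0,0],"hand":0.68},{"delta_pos":[0,0,0.04],"turn":[0,0,0],"hand":0.68}]' 40
```

```text
clock: 9.95
position: [0.4508, -0.0277, -0.0236]
orientation: [[0.908, -0.418, -0.0], [-0.418, -0.908, 0.0], [-0.0, -0.0, -1.0]]
wrist_force: [-0.2, -0.3, -0.7]
finger_gap: 0.0301
grip_force: 0.0
```

```bash
python3 -m creep '[{"delta_pos":[0,0,0.002],"turn":[0,0,0],"hand":0.68},{"delta_pos":[0,0,0.004],"turn":[0,0,0],"hand":0.68},{"delta_pos":[0,0,0.004],"turn":[0,0,0],"hand":0.68},{"delta_pos":[0,0,0.004],"turn":[0,0,0],"hand":1},{"delta_pos":[0,0,0.004],"turn":[0,0,0],"hand":1},{"delta_pos":[0,0,0.004],"turn":[0,0,0],"hand":1},{"delta_pos":[0,0,0.004],"turn":[0,0,0],"hand":1}]' 40
```

```text
clock: 10.53
position: [0.4509, -0.0277, -0.0258]
orientation: [[0.908, -0.418, 0.0], [-0.418, -0.908, -0.0], [0.0, -0.0, -1.0]]
wrist_force: [-0.6, 1.2, -0.1]
finger_gap: 0.0097
grip_force: 40.0
```

```bash
python3 -m creep '[{"delta_pos":[0,0,-0.03],"turn":[0,0,0],"hand":1},{"delta_pos":[0,0,-0.09],"turn":[0,0,0],"hand":1},{"delta_pos":[0,0,-0.14],"turn":[0,0,0],"hand":1},{"delta_pos":[0,0.03,-0.176],"turn":[0,0,0.02],"hand":1},{"delta_pos":[0.04,0.07,-0.176],"turn":[0,0,0.06],"hand":1},{"delta_pos":[0.07,0.13,-0.176],"turn":[0,0,0.1],"hand":1},{"delta_pos":[0.1,0.19,-0.176],"turn":[0,0,0.14],"hand":1},{"delta_pos":[0.13,0.25,-0.176],"turn":[0,0,0.14],"hand":1},{"delta_pos":[0.16,0.31,-0.176],"turn":[0,0,0.14],"hand":1},{"delta_pos":[0.19,0.37,-0.176],"turn":[0,0,0.14],"hand":1},{"delta_pos":[0.22,0.43,-0.176],"turn":[0,0,0.14],"hand":1},{"delta_pos":[0.245,0.475,-0.176],"turn":[0,0,0.14],"hand":1},{"delta_pos":[0.257,0.497,-0.176],"turn":[0,0,0.14],"hand":1},{"delta_pos":[0.257,0.497,-0.176],"turn":[0,0,0.14],"hand":1},{"delta_pos":[0.257,0.497,-0.176],"turn":[0,0,0.14],"hand":1}]'
python3 - <<'E'
from h import *
print(bot.state()['position'])
c=cap('wrist');crop(c,190,20,450,220,3,'w6.png')
E
```

```text
clock: 11.78
position: [0.4658, -0.3631, 0.0791]
orientation: [[0.795, -0.607, -0.001], [-0.607, -0.795, 0.001], [-0.001, -0.0, -1.0]]
wrist_force: [1.1, 0.5, -1.5]
finger_gap: 0.0095
grip_force: 40.0
[ 0.4658064  -0.36309722  0.07906158]
```

View pics/w6.png

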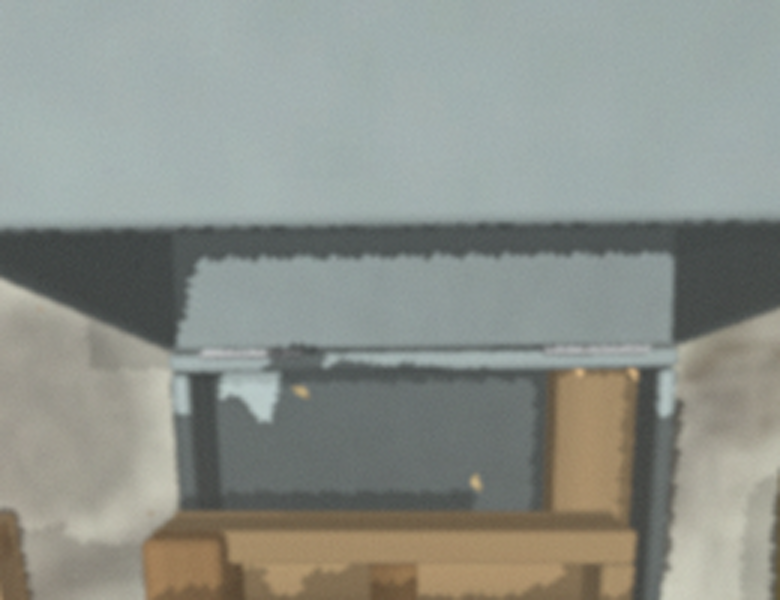

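Run:
```python
from h import *
c=cap('wrist');a=np.radians(-37.3);u=np.array([np.cos(a),np.sin(a)]);v=np.array([-u[1],u[0]]);C=np.array([.4597,-.372])
def px(n,A,B,z):
    p=ray(c,190+A/3-.33,20+B/3-.33,z);k=p[:2]-C;print(n,np.round(p,4),'case',np.round([k@u,k@v],4))
px('BL',172,352,.044);px('BR',677,350,.044);px('block top left edge',553,380,.024);px('block edge2',549,500,.024)
px('inner L wall top',190,375,.044);px('L outer',184,500,.044);px('R outer',670,500,.044)
px('tray rimR',636,531,.127);px('tray raisedL',145,543,.135);px('rim L',222,531,.127);px('bar',393,565,.127)
s=bot.state();k=np.array(s['position'])[:2]-C;print('tcp',k@u,k@v)
P=cloud(c)
for n,A,B in(('rim',400,545),('raised',190,560),('wallL',182,395),('block',590,440),('back',400,360),('floor',350,440)):print(n,np.round(dep(c,190+A//3,20+B//3,0),4))
```

```text
BL [ 0.5592 -0.3519  0.044 ] case [0.067  0.0763]
BR [ 0.47   -0.4697  0.044 ] case [ 0.0674 -0.0715]
block top left edge [ 0.4821 -0.4386  0.024 ] case [ 0.0582 -0.0394]
block edge2 [ 0.451  -0.4154  0.024 ] case [ 0.0194 -0.0398]
inner L wall top [ 0.551  -0.3518  0.044 ] case [0.0604 0.0714]
L outer [ 0.5238 -0.326   0.044 ] case [0.0231 0.0755]
R outer [ 0.4337 -0.4439  0.044 ] case [ 0.0229 -0.0729]
tray rimR [ 0.4613 -0.4215  0.127 ] case [ 0.0313 -0.0383]
tray raisedL [ 0.5207 -0.3427  0.135 ] case [0.0307 0.0603]
rim L [ 0.513  -0.3538  0.127 ] case [0.0314 0.0467]
bar [ 0.4859 -0.3774  0.127 ] case [0.0241 0.0116]
tcp -0.0008717140756356254 0.011894223892404642
rim [ 0.4884 -0.3811  0.1262]
raised [ 0.5129 -0.3479  0.1359]
wallL [ 0.5485 -0.3461  0.0439]
block [ 0.4598 -0.4371  0.0249]
back [ 0.5167 -0.4034  0.0446]
floor [ 0.506  -0.3736  0.0072]
```

```bash
python3 -m creep '[{"delta_pos":[0.002,-0.003,0.02],"turn":[0,0,0],"hand":1},{"delta_pos":[0.002,-0.003,0.05],"turn":[0,0,0],"hand":1},{"delta_pos":[0.002,-0.003,0.08],"turn":[0,0,0],"hand":1},{"delta_pos":[0.002,-0.003,0.11],"turn":[0,0,0],"hand":1},{"delta_pos":[0.002,-0.003,0.135],"turn":[0,0,0],"hand":1},{"delta_pos":[0.002,-0.003,0.15],"turn":[0,0,0],"hand":1},{"delta_pos":[0.002,-0.003,0.158],"turn":[0,0,0],"hand":1},{"delta_pos":[0.002,-0.003,0.162],"turn":[0,0,0],"hand":1},{"delta_pos":[0.002,-0.003,0.164],"turn":[0,0,0],"hand":1},{"delta_pos":[0.002,-0.003,0.165],"turn":[0,0,0],"hand":1},{"delta_pos":[0.002,-0.003,0.165],"turn":[0,0,0],"hand":1}]'
```

```text
clock: 12.8
position: [0.4686, -0.3625, -0.0187]
orientation: [[0.795, -0.606, 0.001], [-0.606, -0.795, -0.001], [0.001, 0.0, -1.0]]
wrist_force: [-0.5, -0.1, -1.6]
finger_gap: 0.0094
grip_force: 40.0
```

```bash
python3 -m creep '[{"delta_pos":[0,0,0.0015],"turn":[0,0,0],"hand":1},{"delta_pos":[0,0,0.003],"turn":[0,0,0],"hand":1},{"delta_pos":[0,0,0.003],"turn":[0,0,0],"hand":1}]'
```

```text
clock: 13.05
position: [0.4686, -0.3626, -0.0198]
orientation: [[0.795, -0.606, 0.001], [-0.606, -0.795, -0.001], [0.001, 0.0, -1.0]]
wrist_force: [-2.3, 3.3, 10.0]
finger_gap: 0.0093
grip_force: 40.0
```

```bash
python3 -m creep '[{"delta_pos":[0,0,0],"turn":[0,0,0],"hand":0.68},{"delta_pos":[0,0,0],"turn":[0,0,0],"hand":0.68},{"delta_pos":[0,0,0],"turn":[0,0,0],"hand":0.68},{"delta_pos":[0,0,-0.02],"turn":[0,0,0],"hand":0.68},{"delta_pos":[0,0,-0.08],"turn":[0,0,0],"hand":0.68},{"delta_pos":[0,0,-0.14],"turn":[0,0,0],"hand":0.68},{"delta_pos":[0,0,-0.2],"turn":[0,0,0],"hand":0.68},{"delta_pos":[0,0,-0.2],"turn":[0,0,0],"hand":0.68},{"delta_pos":[0,0,-0.2],"turn":[0,0,0],"hand":0.68}]'
python3 - <<'E'
from h import *
plan([.4135,-.1588,.06],np.radians(-99.7))
c=cap('wrist');crop(c,190,80,450,280,3,'w7.png')
E
```

```text
clock: 13.8
position: [0.4691, -0.363, 0.1017]
orientation: [[0.795, -0.606, 0.003], [-0.606, -0.795, -0.003], [0.005, 0.0, -1.0]]
wrist_force: [0.4, 0.1, -0.1]
finger_gap: 0.0303
grip_force: 0.0
[[-0.2803, -0.2146, 0.0681], [0.0009, -0.0028, -0.3067], [-0.0038, -0.0012, 1.6933]] rows 5.173397121648572
```

View pics/w7.png

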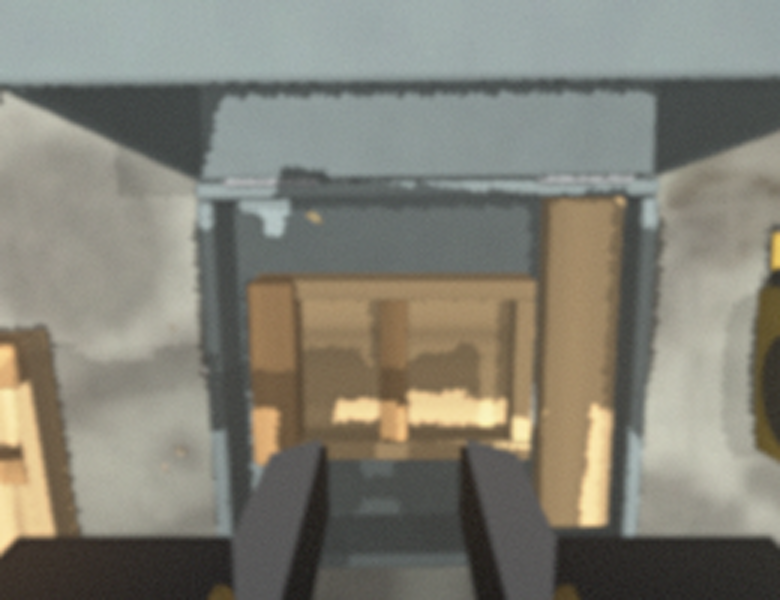

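Run:
```python
from h import *
c=cap('wrist');a=np.radians(-37.3);u=np.array([np.cos(a),np.sin(a)]);v=np.array([-u[1],u[0]]);C=np.array([.4603,-.3699])
def px(n,A,B,z):
    p=ray(c,190+A/3-.33,80+B/3-.33,z);k=p[:2]-C;print(n,np.round(p,4),'case',np.round([k@u,k@v],4))
px('BL',197,186,.044);px('BR',657,181,.044);px('block',544,210,.024);px('block2',538,500,.024);px('L2',211,430,.044);px('R2',641,430,.044)
px('FL in',228,560,.044);px('FR',634,560,.044)
px('tray R',537,285,.028);px('R low',533,440,.028);px('raised L',248,283,.036);px('raisedL low',253,440,.036);px('bar',393,303,.028);px('bar',395,440,.028);px('front edge?',400,459,.028);px('backedge',400,279,.028)
s=bot.state();k=np.array(s['position'])[:2]-C;print('tcp',k@u,k@v)
```

```text
BL [ 0.5568 -0.3513  0.044 ] case [0.0655 0.0733]
BR [ 0.4693 -0.4684  0.044 ] case [ 0.0668 -0.0729]
block [ 0.4808 -0.437   0.024 ] case [ 0.057 -0.041]
block2 [ 0.3946 -0.3742  0.024 ] case [-0.0496 -0.0432]
L2 [ 0.4921 -0.3022  0.044 ] case [-0.0157  0.0732]
R2 [ 0.403  -0.4188  0.044 ] case [-0.0159 -0.0736]
FL in [ 0.4516 -0.2756  0.044 ] case [-0.0641  0.0697]
FR [ 0.3641 -0.3902  0.044 ] case [-0.0642 -0.0745]
tray R [ 0.4619 -0.42    0.028 ] case [ 0.0316 -0.0389]
R low [ 0.4166 -0.3865  0.028 ] case [-0.0247 -0.0397]
raised L [ 0.5232 -0.3426  0.036 ] case [0.0335 0.0598]
raisedL low [ 0.4794 -0.3085  0.036 ] case [-0.022   0.0604]
bar [ 0.4872 -0.3765  0.028 ] case [0.0254 0.011 ]
bar [ 0.4469 -0.3467  0.028 ] case [-0.0247  0.0103]
front edge? [ 0.4401 -0.3438  0.028 ] case [-0.032   0.0085]
backedge [ 0.4924 -0.3835  0.028 ] case [0.0338 0.0086]
tcp 0.0012936695000839169 0.010854393254661893
```

```bash
python3 -m creep '[{"delta_pos":[-0.05,-0.04,0],"turn":[0,0,-0.06],"hand":0.68},{"delta_pos":[-0.1,-0.08,0.02],"turn":[0,0,-0.14],"hand":0.68},{"delta_pos":[-0.15,-0.12,0.05],"turn":[0,0,-0.22],"hand":0.68},{"delta_pos":[-0.2,-0.16,0.068],"turn":[0,0,-0.307],"hand":0.68},{"delta_pos":[-0.25,-0.2,0.068],"turn":[0,0,-0.307],"hand":0.68},{"delta_pos":[-0.28,-0.2146,0.1],"turn":[0,0,-0.307],"hand":0.68},{"delta_pos":[-0.28,-0.2146,0.13],"turn":[0,0,-0.307],"hand":0.68},{"delta_pos":[-0.28,-0.2146,0.15],"turn":[0,0,-0.307],"hand":0.68},{"delta_pos":[-0.28,-0.2146,0.15],"turn":[0,0,-0.307],"hand":0.68},{"delta_pos":[-0.28,-0.2146,0.15],"turn":[0,0,-0.307],"hand":0.68}]'
python3 - <<'E'
from h import *
plan([.4135,-.1588,-.0257],np.radians(-99.7))
c=cap('wrist');crop(c,220,100,420,250,4,'w8.png')
s=bot.state();M=np.array(s['orientation']);print(s['position'])
def px(n,A,B,z):
    p=ray(c,220+A/4-.37,100+B/4-.37,z);print(n,np.round(M.T@(p-s['position']),4))
E
```

```text
clock: 14.73
position: [0.412, -0.1577, 0.0081]
orientation: [[0.986, -0.168, -0.002], [-0.168, -0.986, 0.001], [-0.003, -0.001, -1.0]]
wrist_force: [0.1, 1.0, 0.4]
finger_gap: 0.0301
grip_force: 0.0
[[0.0029, 0.0014, 0.0564], [-0.0005, 0.0017, 0.0003], [-0.0026, -0.0007, -1.9997]] rows 0.8121366545722161
[ 0.41250751 -0.15811085  0.00879985]
```

View pics/w8.png

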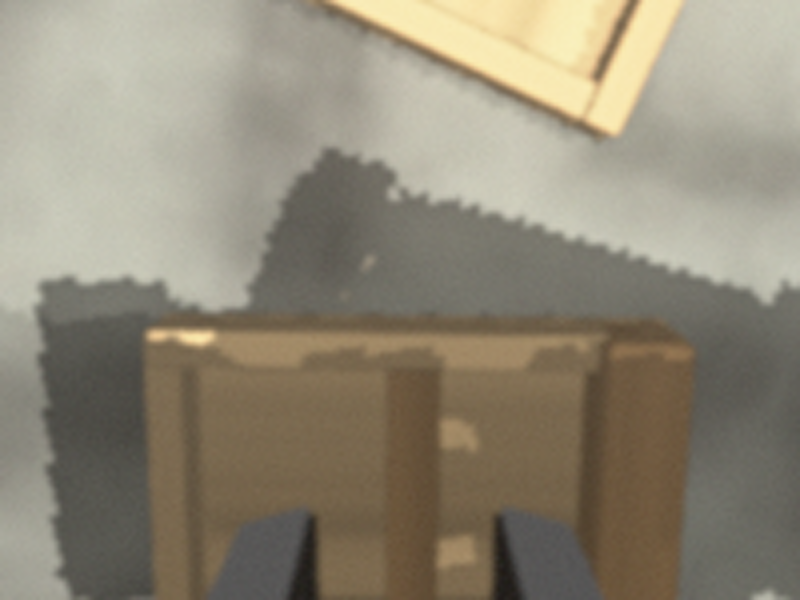

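```bash
python3 -m creep '[{"delta_pos":[0.002,0.003,0.02],"turn":[0,0,0],"hand":0.68},{"delta_pos":[0.002,0.003,0.04],"turn":[0,0,0],"hand":0.68},{"delta_pos":[0.002,0.003,0.052],"turn":[0,0,0],"hand":0.68},{"delta_pos":[0.002,0.003,0.056],"turn":[0,0,0],"hand":0.68},{"delta_pos":[0.002,0.003,0.058],"turn":[0,0,0],"hand":0.68},{"delta_pos":[0.002,0.003,0.058],"turn":[0,0,0],"hand":0.68},{"delta_pos":[0.002,0.003,0.058],"turn":[0,0,0],"hand":1},{"delta_pos":[0.002,0.003,0.058],"turn":[0,0,0],"hand":1},{"delta_pos":[0.002,0.003,0.058],"turn":[0,0,0],"hand":1},{"delta_pos":[0.002,0.003,0.058],"turn":[0,0,0],"hand":1}]' 40
python3 - <<'E'
from h import *
a=np.radians(-37.3);u=np.array([np.cos(a),np.sin(a)]);v=np.array([-u[1],u[0]]);C=np.array([.4603,-.3699])
p=C-.011*v;print(p);plan([*p,.08],np.radians(-127.3))
E
```

```text
clock: 15.62
position: [0.4138, -0.1601, -0.0256]
orientation: [[0.986, -0.168, 0.0], [-0.168, -0.986, -0.0], [0.0, 0.0, -1.0]]
wrist_force: [-1.3, -0.0, 3.9]
finger_gap: 0.0098
grip_force: 40.0
[ 0.45363413 -0.37865021]
[[0.1268, 0.3479, -0.1759], [-0.0, -0.0003, 0.3069], [0.0004, -0.0, -1.6931]] rows 5.898566570792829
```

```bash
python3 -m creep '[{"delta_pos":[0,0,-0.03],"turn":[0,0,0],"hand":1},{"delta_pos":[0,0,-0.09],"turn":[0,0,0],"hand":1},{"delta_pos":[0,0,-0.14],"turn":[0,0,0],"hand":1},{"delta_pos":[0,0.03,-0.176],"turn":[0,0,0.04],"hand":1},{"delta_pos":[0.03,0.08,-0.176],"turn":[0,0,0.1],"hand":1},{"delta_pos":[0.05,0.14,-0.176],"turn":[0,0,0.17],"hand":1},{"delta_pos":[0.07,0.2,-0.176],"turn":[0,0,0.24],"hand":1},{"delta_pos":[0.09,0.26,-0.176],"turn":[0,0,0.307],"hand":1},{"delta_pos":[0.11,0.31,-0.176],"turn":[0,0,0.307],"hand":1},{"delta_pos":[0.127,0.348,-0.176],"turn":[0,0,0.307],"hand":1},{"delta_pos":[0.127,0.348,-0.176],"turn":[0,0,0.307],"hand":1},{"delta_pos":[0.127,0.348,-0.176],"turn":[0,0,0.307],"hand":1},{"delta_pos":[0.127,0.348,-0.176],"turn":[0,0,0.307],"hand":1}]'
python3 - <<'E'
from h import *
c=cap('wrist');crop(c,190,80,450,280,3,'w9.png')
a=np.radians(-37.3);u=np.array([np.cos(a),np.sin(a)]);v=np.array([-u[1],u[0]]);C=np.array([.4603,-.3699])
s=bot.state();k=np.array(s['position'])[:2]-C;print('tcp',k@u,k@v,s['position'][2])
E
```

```text
clock: 16.7
position: [0.4533, -0.3779, 0.0793]
orientation: [[0.795, -0.606, -0.001], [-0.606, -0.795, 0.001], [-0.001, -0.0, -1.0]]
wrist_force: [-0.4, 1.0, -1.5]
finger_gap: 0.0091
grip_force: 40.0
tcp -0.0006910692250850954 -0.010373089868051952 0.0795626508653662
```

View pics/w9.png

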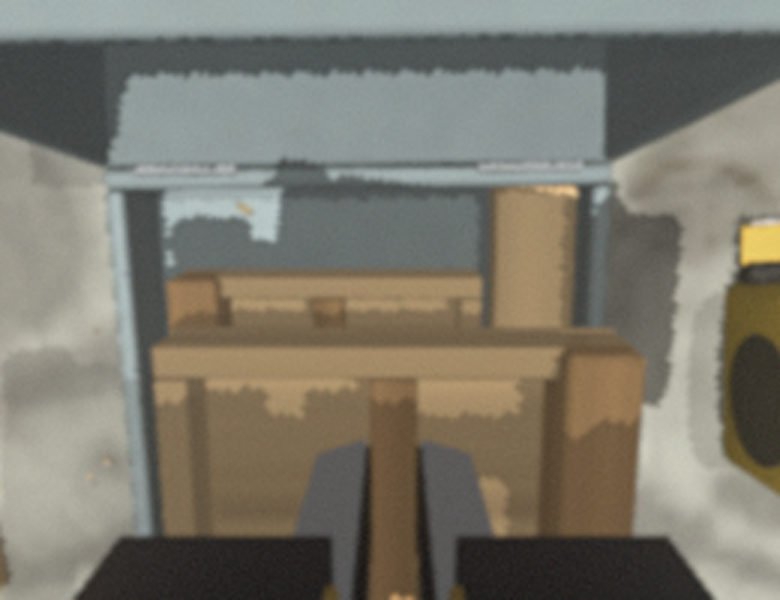

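```bash
cat >> h.py <<'E'
a=np.radians(-37.3);u=np.array([np.cos(a),np.sin(a)]);v=np.array([-u[1],u[0]]);C=np.array([.4603,-.3699])
def cs(p):
    k=np.array(p)[:2]-C;return np.round([k@u,k@v],4)
E
python3 - <<'E'
from h import *
c=cap('wrist')
px=lambda n,A,B,z:print(n,cs(ray(c,190+A/3-.33,80+B/3-.33,z)))
px('L',152,347,.127);px('R',645,355,.135);px('bar',393,378,.127);px('Rt outer',610,175,.044);px('Lt outer',107,178,.044);px('t1 raisedL',166,282,.036);px('t1 R',482,276,.028)
E
```

```text
L [0.0322 0.0393]
R [ 0.0323 -0.0597]
bar [ 0.0256 -0.0102]
Rt outer [ 0.0662 -0.0739]
Lt outer [0.0654 0.0737]
t1 raisedL [0.0338 0.0607]
t1 R [ 0.0346 -0.0388]
```

```bash
python3 -m creep '[{"delta_pos":[0.002,0.001,0.02],"turn":[0,0,0],"hand":1},{"delta_pos":[0.002,0.001,0.05],"turn":[0,0,0],"hand":1},{"delta_pos":[0.002,0.001,0.08],"turn":[0,0,0],"hand":1},{"delta_pos":[0.002,0.001,0.105],"turn":[0,0,0],"hand":1},{"delta_pos":[0.002,0.001,0.117],"turn":[0,0,0],"hand":1},{"delta_pos":[0.002,0.001,0.123],"turn":[0,0,0],"hand":1},{"delta_pos":[0.002,0.001,0.126],"turn":[0,0,0],"hand":1},{"delta_pos":[0.002,0.001,0.128],"turn":[0,0,0],"hand":1},{"delta_pos":[0.002,0.001,0.129],"turn":[0,0,0],"hand":1},{"delta_pos":[0.002,0.001,0.129],"turn":[0,0,0],"hand":1}]'
```

```text
clock: 17.63
position: [0.4544, -0.3801, 0.0029]
orientation: [[0.795, -0.606, 0.001], [-0.606, -0.795, -0.001], [0.001, 0.0, -1.0]]
wrist_force: [-0.0, -0.6, -1.5]
finger_gap: 0.0095
grip_force: 40.0
```

```bash
python3 -m creep '[{"delta_pos":[0,0,0.001],"turn":[0,0,0],"hand":1},{"delta_pos":[0,0,0.002],"turn":[0,0,0],"hand":1},{"delta_pos":[0,0,0.002],"turn":[0,0,0],"hand":1}]'
```

```text
clock: 17.88
position: [0.4545, -0.3802, 0.0024]
orientation: [[0.795, -0.606, 0.001], [-0.606, -0.795, -0.001], [0.001, 0.0, -1.0]]
wrist_force: [-3.0, 4.1, 8.9]
finger_gap: 0.0097
grip_force: 40.0
```

```bash
python3 -m creep '[{"delta_pos":[0,0,0],"turn":[0,0,0],"hand":0.68},{"delta_pos":[0,0,0],"turn":[0,0,0],"hand":0.68},{"delta_pos":[0,0,0],"turn":[0,0,0],"hand":0.68},{"delta_pos":[0,0,-0.02],"turn":[0,0,0],"hand":0.68},{"delta_pos":[0,0,-0.08],"turn":[0,0,0],"hand":0.68},{"delta_pos":[0,0,-0.14],"turn":[0,0,0],"hand":0.68},{"delta_pos":[0,0,-0.2],"turn":[0,0,0],"hand":0.68},{"delta_pos":[0,0,-0.2],"turn":[0,0,0],"hand":0.68},{"delta_pos":[0,0,-0.2],"turn":[0,0,0],"hand":0.68}]'
cat >> h.py <<'E'
def trayrep(zr,c=None):
    "edges (case frame) of wood-coloured points at rim height zr and raised height zr+.008"
    c=c or cap('wrist');P=cloud(c);h=cv2.cvtColor(c['frame'],cv2.COLOR_BGR2HSV)
    w=(h[...,0]>8)&(h[...,0]<25)&(h[...,1]>60)
    k=(P[...,:2]-C);x=k@u;y=k@v;z=P[...,2];m0=w&(abs(x)<.06)&(abs(y)<.075)
    for n,z0 in(('rim',zr),('raised',zr+.008)):
        m=m0&(abs(z-z0)<.0035)
        if m.sum()>20: print(n,m.sum(),'x',np.round(np.percentile(x[m],[1,99]),4),'y',np.round(np.percentile(y[m],[1,99]),4),'z',np.round(np.median(z[m]),4))
    for yy in(-.055,-.03,.03,.055):
        m=m0&(abs(y-yy)<.006)&(abs(z-zr)<.012);print(yy,m.sum(),np.round(np.percentile(z[m],[50,95]),4) if m.sum() else '')
E
python3 - <<'E'
from h import *
trayrep(.050)
plan([.5338,-.2073,.06],np.radians(-34.6))
E
```

```text
clock: 18.63
position: [0.455, -0.3806, 0.1239]
orientation: [[0.795, -0.606, 0.003], [-0.606, -0.795, -0.003], [0.004, 0.0, -1.0]]
wrist_force: [-0.2, 0.2, -0.5]
finger_gap: 0.0301
grip_force: 0.0
rim 1782 x [-0.03    0.0348] y [-0.0455  0.0382] z 0.0504
raised 892 x [-0.0283  0.0345] y [-0.0611 -0.0453] z 0.0584
-0.055 682 [0.0584 0.0596]
-0.03 183 [0.0501 0.0516]
0.03 423 [0.0502 0.0516]
0.055 11 [0.0381 0.0384]
[[-0.0691, -0.3093, 0.1029], [0.0006, -0.0005, -1.0301], [-0.0005, -0.0006, 0.9699]] rows 4.793723464106235
```

```bash
python3 -m creep '[{"delta_pos":[-0.02,-0.05,0],"turn":[0,0,0],"hand":0.68},{"delta_pos":[-0.03,-0.11,0],"turn":[0,0,-0.05],"hand":0.68},{"delta_pos":[-0.05,-0.17,0],"turn":[0,0,-0.12],"hand":0.68},{"delta_pos":[-0.069,-0.23,0],"turn":[0,0,-0.2],"hand":0.68},{"delta_pos":[-0.069,-0.28,0],"turn":[0,0,-0.28],"hand":0.68},{"delta_pos":[-0.069,-0.309,0.05],"turn":[0,0,-0.36],"hand":0.68},{"delta_pos":[-0.069,-0.309,0.1],"turn":[0,0,-0.44],"hand":0.68},{"delta_pos":[-0.069,-0.309,0.12],"turn":[0,0,-0.52],"hand":0.68},{"delta_pos":[-0.069,-0.309,0.12],"turn":[0,0,-0.6],"hand":0.68},{"delta_pos":[-0.069,-0.309,0.12],"turn":[0,0,-0.68],"hand":0.68},{"delta_pos":[-0.069,-0.309,0.12],"turn":[0,0,-0.76],"hand":0.68},{"delta_pos":[-0.069,-0.309,0.12],"turn":[0,0,-0.84],"hand":0.68},{"delta_pos":[-0.069,-0.309,0.12],"turn":[0,0,-0.92],"hand":0.68},{"delta_pos":[-0.069,-0.309,0.12],"turn":[0,0,-1],"hand":0.68},{"delta_pos":[-0.069,-0.309,0.12],"turn":[0,0,-1],"hand":0.68},{"delta_pos":[-0.069,-0.309,0.12],"turn":[0,0,-1],"hand":0.68},{"delta_pos":[-0.069,-0.309,0.12],"turn":[0,0,-1],"hand":0.68}]'
cat >> h.py <<'E'
def traytool(zr=.022):
    "tray under the hand, in tool frame"
    c=cap('wrist');P=cloud(c);h=cv2.cvtColor(c['frame'],cv2.COLOR_BGR2HSV)
    s=bot.state();M=np.array(s['orientation']);Q=(P-s['position'])@M
    w=(h[...,0]>8)&(h[...,0]<25)&(h[...,1]>60)
    m=w&(P[...,2]>zr-.004)&(P[...,2]<zr+.012)&(abs(Q[...,0])<.08)&(abs(Q[...,1])<.1)
    n,L=cv2.connectedComponents(m.astype('u1'));l=np.bincount(L[m]).argmax()
    m=L==l;q=Q[m];f=(q[:,0]>.01)
    print(m.sum(),'x',np.round(np.percentile(q[:,0],[1,99]),4),'y',np.round(np.percentile(q[:,1],[.5,99.5]),4))
    # bar: rim-height points in middle, well inside the walls
    x1=np.percentile(q[:,0],99)
    for xx in(x1-.012,x1-.018,x1-.024,x1-.03):
        b=q[(abs(q[:,0]-xx)<.003)&(abs(q[:,1])<.02)]
        if len(b):print('bar at x',round(xx,4),'y',np.round(np.percentile(b[:,1],[2,98]),4))
    yl=[np.median(q[(abs(q[:,1]-yy)<.004)].max(0)[0]) for yy in(-.03,0,.03)];print('front edge x at y -30,0,30',np.round(yl,4))
E
python3 - <<'E'
from h import *
traytool();plan([.5338,-.2073,-.0255],np.radians(-34.6))
E
```

```text
clock: 20.1
position: [0.5333, -0.2072, 0.0484]
orientation: [[0.609, 0.793, -0.001], [0.793, -0.609, 0.001], [-0.0, -0.001, -1.0]]
wrist_force: [-0.4, 0.0, -0.7]
finger_gap: 0.0298
grip_force: 0.0
3545 x [-0.0308  0.0363] y [-0.0501  0.0507]
bar at x 0.0243 y [-0.018   0.0036]
bar at x 0.0183 y [-0.0053  0.0036]
bar at x 0.0123 y [-0.0053  0.0045]
bar at x 0.0063 y [-0.0045  0.0046]
front edge x at y -30,0,30 [0.0327 0.0345 0.0362]
[[0.0004, 0.0007, 0.1236], [-0.0005, 0.0001, -0.0323], [0.0001, 0.0008, 1.9677]] rows 1.7777608733222896
```

```bash
python3 -m creep '[{"delta_pos":[0.002,0,0.03],"turn":[0,0,-0.034],"hand":0.68},{"delta_pos":[0.002,0,0.07],"turn":[0,0,-0.034],"hand":0.68},{"delta_pos":[0.002,0,0.1],"turn":[0,0,-0.034],"hand":0.68},{"delta_pos":[0.002,0,0.116],"turn":[0,0,-0.034],"hand":0.68},{"delta_pos":[0.002,0,0.122],"turn":[0,0,-0.034],"hand":0.68},{"delta_pos":[0.002,0,0.124],"turn":[0,0,-0.034],"hand":0.68},{"delta_pos":[0.002,0,0.124],"turn":[0,0,-0.034],"hand":0.68},{"delta_pos":[0.002,0,0.124],"turn":[0,0,-0.034],"hand":1},{"delta_pos":[0.002,0,0.124],"turn":[0,0,-0.034],"hand":1},{"delta_pos":[0.002,0,0.124],"turn":[0,0,-0.034],"hand":1},{"delta_pos":[0.002,0,0.124],"turn":[0,0,-0.034],"hand":1}]' 40
python3 - <<'E'
from h import *
p=C+.011*v+.001*u;print(p);plan([*p,.095],np.radians(52.7))
E
```

```text
clock: 21.07
position: [0.5347, -0.2065, -0.0247]
orientation: [[0.563, 0.827, 0.001], [0.827, -0.563, -0.0], [0.0, 0.001, -1.0]]
wrist_force: [0.6, 0.1, 3.9]
finger_gap: 0.0098
grip_force: 40.0
[ 0.46776135 -0.36175578]
[[-0.2766, 0.0535, -0.1995], [0.0006, 0.0004, -0.9661], [0.0004, -0.0007, 1.0339]] rows 4.9670218452915025
```

```bash
python3 -m creep '[{"delta_pos":[0,0,-0.03],"turn":[0,0,0],"hand":1},{"delta_pos":[0,0,-0.09],"turn":[0,0,-0.06],"hand":1},{"delta_pos":[0,0,-0.15],"turn":[0,0,-0.13],"hand":1},{"delta_pos":[0,0,-0.2],"turn":[0,0,-0.2],"hand":1},{"delta_pos":[0,0,-0.2],"turn":[0,0,-0.28],"hand":1},{"delta_pos":[0,0,-0.2],"turn":[0,0,-0.36],"hand":1},{"delta_pos":[0,0,-0.2],"turn":[0,0,-0.44],"hand":1},{"delta_pos":[-0.04,0,-0.2],"turn":[0,0,-0.52],"hand":1},{"delta_pos":[-0.08,0.01,-0.2],"turn":[0,0,-0.6],"hand":1},{"delta_pos":[-0.12,0.02,-0.2],"turn":[0,0,-0.68],"hand":1},{"delta_pos":[-0.16,0.03,-0.2],"turn":[0,0,-0.76],"hand":1},{"delta_pos":[-0.2,0.04,-0.2],"turn":[0,0,-0.84],"hand":1},{"delta_pos":[-0.24,0.05,-0.2],"turn":[0,0,-0.92],"hand":1},{"delta_pos":[-0.27,0.0535,-0.2],"turn":[0,0,-0.966],"hand":1},{"delta_pos":[-0.2766,0.0535,-0.2],"turn":[0,0,-0.966],"hand":1},{"delta_pos":[-0.2766,0.0535,-0.2],"turn":[0,0,-0.966],"hand":1},{"delta_pos":[-0.2766,0.0535,-0.2],"turn":[0,0,-0.966],"hand":1},{"delta_pos":[-0.2766,0.0535,-0.2],"turn":[0,0,-0.966],"hand":1}]'
python3 - <<'E'
from h import *
s=bot.state();print(cs(s['position']),s['position'],s['finger_gap'],s['grip_force'])
c=cap('wrist');cv2.imwrite('pics/w10.png',c['frame'])
zz=s['position'][2]+.0247+.022;print(zz);trayrep(zz,c)
E
```

```text
clock: 22.57
position: [0.468, -0.3607, 0.0947]
orientation: [[-0.795, 0.607, -0.0], [0.607, 0.795, 0.0], [0.0, 0.0, -1.0]]
wrist_force: [0.5, 0.2, -1.7]
finger_gap: 0.0098
grip_force: 40.0
[0.0005 0.012 ] [ 0.46797126 -0.36071609  0.09471863] 0.00982619763555131 39.998921155929565
0.14141863249309888
rim 3663 x [-0.0335  0.0277] y [-0.0376  0.0499] z 0.142
raised 1626 x [-0.0333  0.0045] y [0.0168 0.0611] z 0.1499
-0.055 0 
-0.03 902 [0.1417 0.143 ]
0.03 282 [0.1417 0.1431]
0.055 1275 [0.1499 0.151 ]
```

```bash
python3 -m creep '[{"delta_pos":[-0.002,-0.001,0.02],"turn":[0,0,0],"hand":1},{"delta_pos":[-0.002,-0.001,0.05],"turn":[0,0,0],"hand":1},{"delta_pos":[-0.002,-0.001,0.08],"turn":[0,0,0],"hand":1},{"delta_pos":[-0.002,-0.001,0.1],"turn":[0,0,0],"hand":1},{"delta_pos":[-0.002,-0.001,0.109],"turn":[0,0,0],"hand":1},{"delta_pos":[-0.002,-0.001,0.113],"turn":[0,0,0],"hand":1},{"delta_pos":[-0.002,-0.001,0.115],"turn":[0,0,0],"hand":1},{"delta_pos":[-0.002,-0.001,0.117],"turn":[0,0,0],"hand":1},{"delta_pos":[-0.002,-0.001,0.117],"turn":[0,0,0],"hand":1},{"delta_pos":[-0.002,-0.001,0.117],"turn":[0,0,0],"hand":1}]'
```

```text
clock: 23.45
position: [0.4685, -0.3632, 0.0253]
orientation: [[-0.795, 0.606, 0.001], [0.606, 0.795, -0.001], [-0.002, -0.0, -1.0]]
wrist_force: [-0.4, 0.6, 1.6]
finger_gap: 0.0095
grip_force: 40.0
```

```bash
python3 -m creep '[{"delta_pos":[0,0,0.001],"turn":[0,0,0],"hand":0.68},{"delta_pos":[0,0,0],"turn":[0,0,0],"hand":0.68},{"delta_pos":[0,0,0],"turn":[0,0,0],"hand":0.68},{"delta_pos":[0,0,-0.02],"turn":[0,0,0],"hand":0.68},{"delta_pos":[0,0,-0.08],"turn":[0,0,0],"hand":0.68},{"delta_pos":[0,0,-0.14],"turn":[0,0,0],"hand":0.68},{"delta_pos":[0,0,-0.2],"turn":[0,0,0],"hand":0.68},{"delta_pos":[0,0,-0.26],"turn":[0,0,0],"hand":0.68},{"delta_pos":[0,0,-0.26],"turn":[0,0,0],"hand":0.68},{"delta_pos":[0,0,-0.26],"turn":[0,0,0],"hand":0.68}]'
python3 - <<'E'
from h import *
c=cap('wrist');crop(c,190,60,450,260,3,'w11.png');trayrep(.072,c);trayrep(.05,c)
E
```

```text
clock: 24.28
position: [0.4687, -0.3633, 0.1833]
orientation: [[-0.795, 0.606, 0.003], [0.606, 0.795, -0.003], [-0.005, -0.0, -1.0]]
wrist_force: [0.6, 0.3, -0.9]
finger_gap: 0.0302
grip_force: 0.0
rim 1436 x [-0.0307  0.0334] y [-0.0397  0.0438] z 0.0727
raised 746 x [-0.0311  0.0331] y [0.0438 0.0594] z 0.0805
-0.055 27 [0.0603 0.0609]
-0.03 290 [0.0723 0.0737]
0.03 143 [0.0723 0.0736]
0.055 494 [0.0806 0.0818]
rim 150 x [-0.0307  0.0345] y [-0.0528  0.0423] z 0.0529
raised 2164 x [-0.0312  0.032 ] y [-0.0613  0.0438] z 0.0556
-0.055 504 [0.0587 0.06  ]
-0.03 322 [0.0549 0.0597]
0.03 410 [0.0548 0.0564]
0.055 8 [0.0562 0.0575]
```

View pics/w11.png

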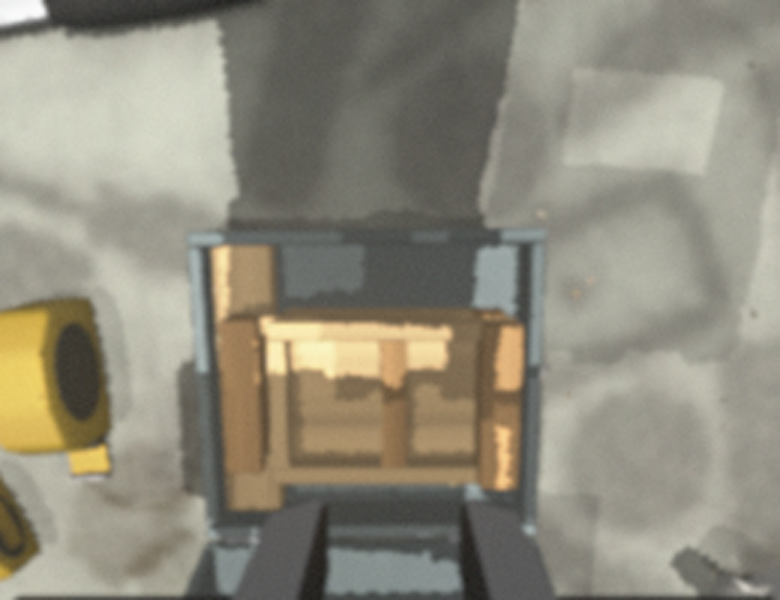

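Run:
```python
from h import *
p=C+.126*u-.001*v;plan([*p,.25],np.radians(-37.3));print(bot.state()['qpos'])
```

```text
[[-0.207, -0.0189, -0.1145], [0.0005, 0.0006, 0.9999], [-0.0006, 0.0005, -1.0001]] rows 3.4138300895090143
[-7.21229793e-01  3.86910997e-01  1.38188265e+00 -3.58486073e-06
  1.37172923e+00 -1.64091077e+00]
```

```bash
python3 -m creep '[{"delta_pos":[0,0,-0.05],"turn":[0,0,0.07],"hand":0.55},{"delta_pos":[0,0,-0.1],"turn":[0,0,0.14],"hand":0.55},{"delta_pos":[0,0,-0.1145],"turn":[0,0,0.22],"hand":0.55},{"delta_pos":[0,0,-0.1145],"turn":[0,0,0.3],"hand":0.55},{"delta_pos":[-0.03,0,-0.1145],"turn":[0,0,0.38],"hand":0.55},{"delta_pos":[-0.06,-0.006,-0.1145],"turn":[0,0,0.46],"hand":0.55},{"delta_pos":[-0.1,-0.01,-0.1145],"turn":[0,0,0.54],"hand":0.55},{"delta_pos":[-0.13,-0.014,-0.1145],"turn":[0,0,0.62],"hand":0.55},{"delta_pos":[-0.16,-0.019,-0.1145],"turn":[0,0,0.7],"hand":0.55},{"delta_pos":[-0.18,-0.019,-0.1145],"turn":[0,0,0.78],"hand":0.55},{"delta_pos":[-0.2,-0.019,-0.1145],"turn":[0,0,0.86],"hand":0.55},{"delta_pos":[-0.207,-0.019,-0.1145],"turn":[0,0,0.94],"hand":0.55},{"delta_pos":[-0.207,-0.019,-0.1145],"turn":[0,0,1],"hand":0.55},{"delta_pos":[-0.207,-0.019,-0.1145],"turn":[0,0,1],"hand":0.55},{"delta_pos":[-0.207,-0.019,-0.1145],"turn":[0,0,1],"hand":0.55}]' 20
python3 - <<'E'
from h import *
c=cap('wrist');P=cloud(c);s=bot.state();M=np.array(s['orientation']);Q=(P-s['position'])@M
m=(P[...,2]>.205)&(P[...,2]<.24)&(abs(Q[...,1])<.06)&(Q[...,0]>-.02)&(Q[...,0]<.09)
q=Q[m];w=P[m];print(m.sum(),s['position'],cs(s['position']))
if m.sum():
  for x0 in np.arange(0,.08,.01):
    b=(abs(q[:,0]-x0)<.005)
    if b.sum()>5: print(round(x0,2),b.sum(),'y',np.round(np.percentile(q[b,1],[2,50,98]),4),'topz',np.round(np.percentile(w[b,2],[50,98]),4), cs([np.median(w[b,0]),np.median(w[b,1])]))
cv2.imwrite('pics/w12.png',c['frame'])
E
```

```text
clock: 25.58
position: [0.5597, -0.447, 0.2478]
orientation: [[0.603, 0.797, -0.002], [0.797, -0.603, 0.001], [0.0, -0.002, -1.0]]
wrist_force: [0.7, -0.5, 0.8]
finger_gap: 0.0422
grip_force: 0.0
1189 [ 0.55976709 -0.44701457  0.24826069] [ 0.1259 -0.0011]
0.0 149 y [-0.0026  0.0028  0.0092] topz [0.2249 0.2267] [ 0.1289 -0.0012]
0.01 151 y [-0.0026  0.0028  0.0092] topz [0.2247 0.2268] [0.129  0.0089]
0.02 154 y [-0.0025  0.0027  0.0091] topz [0.2247 0.2268] [0.1289 0.019 ]
0.03 156 y [-0.0025  0.0027  0.009 ] topz [0.2249 0.2266] [0.1288 0.029 ]
0.04 162 y [-0.0025  0.0031  0.0089] topz [0.225  0.2269] [0.1288 0.0389]
0.05 177 y [-0.0039  0.0027  0.0088] topz [0.2247 0.2267] [0.1282 0.0489]
0.06 37 y [-0.0025  0.0018  0.0064] topz [0.2217 0.2242] [0.1273 0.0555]
```

```bash
python3 -m creep '[{"delta_pos":[0,0.005,0.02],"turn":[0,0,0],"hand":0.6},{"delta_pos":[0,0.005,0.05],"turn":[0,0,0],"hand":0.6},{"delta_pos":[0,0.005,0.08],"turn":[0,0,0],"hand":0.6},{"delta_pos":[0,0.005,0.105],"turn":[0,0,0],"hand":0.6},{"delta_pos":[0,0.005,0.119],"turn":[0,0,0],"hand":0.6},{"delta_pos":[0,0.005,0.119],"turn":[0,0,0],"hand":0.6},{"delta_pos":[0,0.005,0.119],"turn":[0,0,0],"hand":0.6},{"delta_pos":[0,0.005,0.119],"turn":[0,0,0],"hand":1},{"delta_pos":[0,0.005,0.119],"turn":[0,0,0],"hand":1},{"delta_pos":[0,0.005,0.119],"turn":[0,0,0],"hand":1},{"delta_pos":[0,0.005,0.119],"turn":[0,0,0],"hand":1},{"delta_pos":[0,0.005,0.119],"turn":[0,0,0],"hand":1}]' 25
python3 - <<'E'
from h import *
s=bot.state();print(cs(s['position']),s['position'],s['finger_gap'])
E
```

```text
clock: 26.63
position: [0.5627, -0.4492, 0.1784]
orientation: [[0.606, 0.795, 0.001], [0.795, -0.606, -0.001], [-0.0, 0.002, -1.0]]
wrist_force: [1.5, -0.5, 1.4]
finger_gap: 0.0109
grip_force: 25.0
[ 0.1295 -0.0011] [ 0.56269641 -0.44923689  0.17843033] 0.010866630092011605
```

```bash
python3 -m creep '[{"delta_pos":[0,0,0],"turn":[0,0,0],"hand":0.75},{"delta_pos":[0,0,0],"turn":[0,0,0],"hand":0.75},{"delta_pos":[0,0,0.005],"turn":[0,0,0],"hand":0.75},{"delta_pos":[0,0,0.01],"turn":[0,0,0],"hand":0.75},{"delta_pos":[0,0,0.012],"turn":[0,0,0],"hand":0.75},{"delta_pos":[0,0,0.012],"turn":[0,0,0],"hand":0.75},{"delta_pos":[0,0,0.012],"turn":[0,0,0],"hand":1},{"delta_pos":[0,0,0.012],"turn":[0,0,0],"hand":1},{"delta_pos":[0,0,0.012],"turn":[0,0,0],"hand":1},{"delta_pos":[0,0,0.012],"turn":[0,0,0],"hand":1}]' 25
python3 - <<'E'
from h import *
s=bot.state();print(cs(s['position']),s['position'],s['finger_gap'])
E
```

```text
clock: 27.47
position: [0.5625, -0.4491, 0.1708]
orientation: [[0.606, 0.795, 0.0], [0.795, -0.606, -0.0], [-0.0, 0.001, -1.0]]
wrist_force: [0.6, -0.8, -0.2]
finger_gap: 0.0113
grip_force: 25.0
[ 0.1293 -0.0011] [ 0.56248962 -0.44910601  0.17076688] 0.01130938686420037
```

Run:
```python
from h import *
c=cap('wrist');P=cloud(c);s=bot.state();M=np.array(s['orientation']);Q=(P-s['position'])@M
m=(Q[...,2]<-.06)&(abs(Q[...,1])>.03)&(abs(Q[...,1])<.1)&(abs(Q[...,0])<.05);q=Q[m];print('body',m.sum(),np.round(np.percentile(q[:,2],[98,99.5,100]),4),np.round(q[q[:,2].argmax()],3))
def t(ph0,ph1,n,y0,z0):
    for p in np.linspace(ph0,ph1,n+1)[1:]:
        r=.1868-.0014*(p-70.9)/96.6;p_=np.radians(p);print(round(p,1),round((r*np.cos(p_)-y0)/.6,4),round(-(r*np.sin(p_)-z0)/.6,4))
t(70.9,120.9,20,.061,.1765)
```

```text
body 39016 [-0.1346 -0.1332 -0.1313] [ 0.023  0.073 -0.131]
73.4 -0.0127 -0.0041
75.9 -0.0259 -0.0077
78.4 -0.0391 -0.0106
80.9 -0.0525 -0.013
83.4 -0.0659 -0.0148
85.9 -0.0794 -0.016
88.4 -0.093 -0.0166
90.9 -0.1065 -0.0166
93.4 -0.1201 -0.0161
95.9 -0.1336 -0.0149
98.4 -0.1471 -0.0132
100.9 -0.1604 -0.0108
103.4 -0.1736 -0.0079
105.9 -0.1867 -0.0044
108.4 -0.1997 -0.0004
110.9 -0.2124 0.0042
113.4 -0.2249 0.0094
115.9 -0.2372 0.0151
118.4 -0.2492 0.0213
120.9 -0.2609 0.0281
```

```bash
python3 -m creep '[{"delta_pos":[0,-0.0127,-0.0041],"turn":[0,0,0],"hand":1},{"delta_pos":[0,-0.0259,-0.0077],"turn":[0,0,0],"hand":1},{"delta_pos":[0,-0.0391,-0.0106],"turn":[0,0,0],"hand":1},{"delta_pos":[0,-0.0525,-0.013],"turn":[0,0,0],"hand":1},{"delta_pos":[0,-0.0659,-0.0148],"turn":[0,0,0],"hand":1},{"delta_pos":[0,-0.0794,-0.016],"turn":[0,0,0],"hand":1},{"delta_pos":[0,-0.093,-0.0166],"turn":[0,0,0],"hand":1},{"delta_pos":[0,-0.1065,-0.0166],"turn":[0,0,0],"hand":1},{"delta_pos":[0,-0.1201,-0.0161],"turn":[0,0,0],"hand":1},{"delta_pos":[0,-0.1336,-0.0149],"turn":[0,0,0],"hand":1},{"delta_pos":[0,-0.1471,-0.0132],"turn":[0,0,0],"hand":1},{"delta_pos":[0,-0.1604,-0.0108],"turn":[0,0,0],"hand":1},{"delta_pos":[0,-0.1736,-0.0079],"turn":[0,0,0],"hand":1},{"delta_pos":[0,-0.1867,-0.0044],"turn":[0,0,0],"hand":1},{"delta_pos":[0,-0.1997,-0.0004],"turn":[0,0,0],"hand":1},{"delta_pos":[0,-0.2124,0.0042],"turn":[0,0,0],"hand":1},{"delta_pos":[0,-0.2249,0.0094],"turn":[0,0,0],"hand":1},{"delta_pos":[0,-0.2372,0.0151],"turn":[0,0,0],"hand":1},{"delta_pos":[0,-0.2492,0.0213],"turn":[0,0,0],"hand":1},{"delta_pos":[0,-0.2609,0.0281],"turn":[0,0,0],"hand":1}]' 25
python3 - <<'E'
import numpy as np
def t(ph0,ph1,n,y0,z0):
    for p in np.linspace(ph0,ph1,n+1)[1:]:
        r=.1868-.0014*(p-70.9)/96.6;p_=np.radians(p);print(round(p,1),round((r*np.cos(p_)-y0)/.6,4),round(-(r*np.sin(p_)-z0)/.6,4))
p=np.radians(120.9);r=.1868-.0014*50/96.6
t(120.9,162,18,r*np.cos(p),r*np.sin(p))
E
```

```text
clock: 29.18
position: [0.4382, -0.3544, 0.1544]
orientation: [[0.606, 0.795, 0.002], [0.795, -0.606, -0.002], [-0.0, 0.003, -1.0]]
wrist_force: [1.5, -1.0, 2.4]
finger_gap: 0.0114
grip_force: 25.0
123.2 -0.0104 0.0066
125.5 -0.0206 0.0136
127.8 -0.0305 0.021
130.0 -0.0401 0.0288
132.3 -0.0493 0.037
134.6 -0.0583 0.0455
136.9 -0.0668 0.0544
139.2 -0.075 0.0636
141.4 -0.0829 0.0731
143.7 -0.0903 0.083
146.0 -0.0974 0.0931
148.3 -0.104 0.1035
150.6 -0.1103 0.1141
152.9 -0.116 0.125
155.2 -0.1214 0.1361
157.4 -0.1263 0.1474
159.7 -0.1308 0.1589
162.0 -0.1347 0.1706
```

```bash
python3 -m creep '[{"delta_pos":[0,-0.0104,0.0066],"turn":[0,0,0],"hand":1},{"delta_pos":[0,-0.0206,0.0136],"turn":[0,0,0],"hand":1},{"delta_pos":[0,-0.0305,0.021],"turn":[0,0,0],"hand":1},{"delta_pos":[0,-0.0401,0.0288],"turn":[0,0,0],"hand":1},{"delta_pos":[0,-0.0493,0.037],"turn":[0,0,0],"hand":1},{"delta_pos":[0,-0.0583,0.0455],"turn":[0,0,0],"hand":1},{"delta_pos":[0,-0.0668,0.0544],"turn":[0,0,0],"hand":1},{"delta_pos":[0,-0.075,0.0636],"turn":[0,0,0],"hand":1},{"delta_pos":[0,-0.0829,0.0731],"turn":[0,0,0],"hand":1},{"delta_pos":[0,-0.0903,0.083],"turn":[0,0,0],"hand":1},{"delta_pos":[0,-0.0974,0.0931],"turn":[0,0,0],"hand":1},{"delta_pos":[0,-0.104,0.1035],"turn":[0,0,0],"hand":1},{"delta_pos":[0,-0.1103,0.1141],"turn":[0,0,0],"hand":1},{"delta_pos":[0,-0.116,0.125],"turn":[0,0,0],"hand":1},{"delta_pos":[0,-0.1214,0.1361],"turn":[0,0,0],"hand":1},{"delta_pos":[0,-0.1263,0.1474],"turn":[0,0,0],"hand":1},{"delta_pos":[0,-0.1308,0.1589],"turn":[0,0,0],"hand":1},{"delta_pos":[0,-0.1347,0.1706],"turn":[0,0,0],"hand":1},{"delta_pos":[0,-0.1347,0.1706],"turn":[0,0,0],"hand":1}]' 25
python3 - <<'E'
from h import *
s=bot.state();x,y=cs(s['position']);z=s['position'][2]+.0497-.044;print(x,y,z,'phi',np.degrees(np.arctan2(z,x-.068)),np.hypot(z,x-.068))
def t(ph0,ph1,n,y0,z0):
    for p in np.linspace(ph0,ph1,n+1)[1:]:
        r=.1868-.0014*(p-70.9)/96.6;p_=np.radians(p);print(round(p,1),round((r*np.cos(p_)-y0)/.6,4),round(-(r*np.sin(p_)-z0)/.6,4))
p=np.radians(162);r=.1868-.0014*91/96.6
t(162,168.5,7,r*np.cos(p),r*np.sin(p))
E
```

```text
clock: 30.77
position: [0.3732, -0.3051, 0.0499]
orientation: [[0.606, 0.795, -0.0], [0.795, -0.606, -0.0], [-0.0, -0.0, -1.0]]
wrist_force: [5.2, -7.2, -5.9]
finger_gap: 0.0111
grip_force: 25.0
-0.1086 -0.0012 0.0556286664242049 phi 162.51567113230627 0.18515428304021342
162.9 -0.0015 0.0048
163.9 -0.0029 0.0096
164.8 -0.0042 0.0144
165.7 -0.0055 0.0193
166.6 -0.0067 0.0241
167.6 -0.0078 0.029
168.5 -0.0088 0.0339
```

```bash
python3 -m creep '[{"delta_pos":[0,-0.0005,0.0024],"turn":[0,0,0],"hand":1},{"delta_pos":[0,-0.001,0.0048],"turn":[0,0,0],"hand":1},{"delta_pos":[0,-0.0014,0.0072],"turn":[0,0,0],"hand":1},{"delta_pos":[0,-0.0018,0.0096],"turn":[0,0,0],"hand":1},{"delta_pos":[0,-0.0022,0.012],"turn":[0,0,0],"hand":1},{"delta_pos":[0,-0.0026,0.0144],"turn":[0,0,0],"hand":1},{"delta_pos":[0,-0.003,0.0168],"turn":[0,0,0],"hand":1},{"delta_pos":[0,-0.0034,0.0193],"turn":[0,0,0],"hand":1},{"delta_pos":[0,-0.0038,0.0217],"turn":[0,0,0],"hand":1},{"delta_pos":[0,-0.0042,0.0241],"turn":[0,0,0],"hand":1},{"delta_pos":[0,-0.0042,0.0241],"turn":[0,0,0],"hand":1}]' 25
```

```text
clock: 31.68
position: [0.3711, -0.3033, 0.0378]
orientation: [[0.606, 0.796, -0.001], [0.796, -0.606, 0.001], [-0.0, -0.001, -1.0]]
wrist_force: [-11.2, 4.4, 21.5]
finger_gap: 0.0114
grip_force: 25.0
```

```bash
cat >> h.py <<'E'
def lid(cam):
    c=cap(cam);P=cloud(c);k=P[...,:2]-C;x=k@u;y=k@v;z=P[...,2]
    m=(abs(x)<.06)&(abs(y)<.07)&(z>.09)&(z<.145);print(cam,m.sum())
    if m.sum()>200:
        A=np.c_[x[m],y[m],np.ones(m.sum())];b=z[m];w=np.ones(len(b),bool)
        for _ in range(5):
            s=np.linalg.lstsq(A[w],b[w],rcond=None)[0];w=abs(A@s-b)<.004
        print('z0',round(s[2],4),'slope x,y deg',np.round(np.degrees(s[:2]),2),w.sum(),'x',x[m][w].min().round(3),x[m][w].max().round(3),'y',y[m][w].min().round(3),y[m][w].max().round(3))
E
python3 -c "
from h import *
lid('wrist');lid('top')"
```

```text
wrist 34863
z0 0.1195 slope x,y deg [ 0.91 -1.09] 34755 x -0.06 0.06 y -0.057 0.07
top 1878
z0 0.1176 slope x,y deg [-1.1  -0.03] 1759 x -0.051 0.06 y -0.07 0.07
```

```bash
python3 -m creep '[{"delta_pos":[0,0,0.002],"turn":[0,0,0],"hand":1},{"delta_pos":[0,0,0.004],"turn":[0,0,0],"hand":1},{"delta_pos":[0,0,0.004],"turn":[0,0,0],"hand":1},{"delta_pos":[0,0,0.004],"turn":[0,0,0],"hand":1}]' 25
python3 -c "
from h import *
lid('wrist');lid('top');print(bot.state()['finger_gap'])"
```

```text
clock: 32.12
position: [0.3712, -0.3033, 0.036]
orientation: [[0.606, 0.796, -0.001], [0.796, -0.606, 0.001], [0.0, -0.001, -1.0]]
wrist_force: [-13.0, 7.9, 30.4]
finger_gap: 0.0111
grip_force: 25.0
wrist 34520
z0 0.1196 slope x,y deg [ 1.05 -1.12] 34404 x -0.06 0.058 y -0.055 0.07
top 1883
z0 0.1176 slope x,y deg [-1.28 -0.05] 1765 x -0.054 0.06 y -0.07 0.07
0.01115308525508078
```

```bash
python3 -m creep '[{"delta_pos":[0,0,-0.004],"turn":[0,0,0],"hand":0.65},{"delta_pos":[0,0,-0.004],"turn":[0,0,0],"hand":0.65},{"delta_pos":[0,0,-0.004],"turn":[0,0,0],"hand":0.65},{"delta_pos":[0,0,-0.004],"turn":[0,0,0],"hand":0.65},{"delta_pos":[0,0,-0.03],"turn":[0,0,0],"hand":0.65},{"delta_pos":[0,0,-0.08],"turn":[0,0,0],"hand":0.65},{"delta_pos":[0,0,-0.14],"turn":[0,0,0],"hand":0.65},{"delta_pos":[0,0,-0.2],"turn":[0,0,0],"hand":0.65},{"delta_pos":[0,0,-0.26],"turn":[0,0,0],"hand":0.65},{"delta_pos":[0,0,-0.26],"turn":[0,0,0],"hand":0.65},{"delta_pos":[0,0,-0.26],"turn":[0,0,0],"hand":0.65}]' 25
python3 - <<'E'
from h import *
lid('wrist');lid('top')
for cam in('wrist','top'):
    c=cap(cam);P=cloud(c);z=P[...,2];k=P[...,:2]-C;x=k@u;y=k@v
    m=(abs(z)<.012)&(abs(x)<.25)&(abs(y)<.3);A=np.c_[x[m],y[m],np.ones(m.sum())];b=z[m];w=abs(b)<.012
    for _ in range(6):
        s=np.linalg.lstsq(A[w],b[w],rcond=None)[0];w=abs(A@s-b)<.003
    print(cam,'table',np.round(s[2],4),np.round(np.degrees(s[:2]),2),w.sum())
    # rim/lid front: profile along x at |y|<.04
    for x0 in np.arange(-.13,.07,.015):
        q=(abs(x-x0)<.004)&(abs(y)<.04)&(z>.05);print(round(x0,3),np.round(np.percentile(z[q],[50,95]),4) if q.sum()>4 else '-',end='; ')
    print()
s=bot.state();print(s['position'])
# tape
c=cap('top');P=cloud(c);h=cv2.cvtColor(c['frame'],cv2.COLOR_BGR2HSV);z=P[...,2]
w=(h[...,0]>18)&(h[...,0]<34)&(h[...,1]>110)&(z>.03)&(z<.1);d=np.hypot(P[...,0]-.371,P[...,1]+.484);m=w&(d<.1)
q=P[m];print('tape',len(q),q[:,2].max(),cv2.minAreaRect((q[q[:,2]>.05][:,:2]*1000).astype('f4')))
cv2.imwrite('pics/top5.png',c['frame'])
E
```

```text
clock: 33.13
position: [0.3721, -0.304, 0.1917]
orientation: [[0.606, 0.795, 0.002], [0.795, -0.606, -0.002], [-0.0, 0.003, -1.0]]
wrist_force: [-0.2, -0.1, -1.8]
finger_gap: 0.0328
grip_force: 0.0
wrist 13717
z0 0.1188 slope x,y deg [ 0.11 -0.3 ] 13711 x -0.06 0.06 y -0.07 0.069
top 706
z0 0.1181 slope x,y deg [-2.66  0.25] 675 x -0.001 0.06 y -0.07 0.07
wrist table 0.0009 [ 0.09 -0.02] 65375
-0.13 [0.3425 0.3616]; -0.115 [0.3502 0.3623]; -0.1 [0.3555 0.3623]; -0.085 [0.3454 0.3618]; -0.07 [0.3552 0.3624]; -0.055 [0.3561 0.3618]; -0.04 [0.336  0.3455]; -0.025 [0.1198 0.1209]; -0.01 [0.1198 0.1209]; 0.005 [0.1199 0.1209]; 0.02 [0.1199 0.1209]; 0.035 [0.1199 0.1209]; 0.05 [0.117  0.1181]; 0.065 [0.1169 0.118 ]; 
top table -0.0007 [-0.09 -0.01] 21335
-0.13 [0.5242 0.5279]; -0.115 [0.5291 0.5307]; -0.1 [0.5276 0.5298]; -0.085 [0.518  0.5237]; -0.07 [0.5051 0.5137]; -0.055 -; -0.04 [0.3625 0.3645]; -0.025 [0.3621 0.3639]; -0.01 -; 0.005 -; 0.02 [0.1182 0.1198]; 0.035 [0.1188 0.121 ]; 0.05 [0.115  0.1174]; 0.065 [0.1149 0.118 ]; 
[ 0.37115903 -0.30318631  0.18903994]
tape 439 0.06712002265709771 ((385.4171447753906, -504.6069030761719), (42.45253372192383, 111.07025146484375), 37.66973876953125)
```

Run:
```python
from h import *
plan([.325,-.45,.19],np.radians(-124))
```

```text
[[-0.2412, 0.087, -0.0016], [-0.0013, 0.001, 0.9633], [-0.001, -0.0014, -1.0367]] rows 3.689291332591441
```

```bash
python3 -m creep '[{"delta_pos":[-0.05,0.02,0],"turn":[0,0,0.07],"hand":0.4},{"delta_pos":[-0.1,0.04,0],"turn":[0,0,0.14],"hand":0.4},{"delta_pos":[-0.14,0.05,0],"turn":[0,0,0.21],"hand":0.4},{"delta_pos":[-0.18,0.065,0],"turn":[0,0,0.28],"hand":0.4},{"delta_pos":[-0.22,0.08,0],"turn":[0,0,0.35],"hand":0.4},{"delta_pos":[-0.241,0.087,0],"turn":[0,0,0.42],"hand":0.4},{"delta_pos":[-0.241,0.087,0],"turn":[0,0,0.49],"hand":0.4},{"delta_pos":[-0.241,0.087,0],"turn":[0,0,0.56],"hand":0.4},{"delta_pos":[-0.241,0.087,0],"turn":[0,0,0.63],"hand":0.4},{"delta_pos":[-0.241,0.087,0],"turn":[0,0,0.7],"hand":0.4},{"delta_pos":[-0.241,0.087,0],"turn":[0,0,0.77],"hand":0.4},{"delta_pos":[-0.241,0.087,0],"turn":[0,0,0.84],"hand":0.4},{"delta_pos":[-0.241,0.087,0],"turn":[0,0,0.91],"hand":0.4},{"delta_pos":[-0.241,0.087,0],"turn":[0,0,0.963],"hand":0.4},{"delta_pos":[-0.241,0.087,0],"turn":[0,0,0.963],"hand":0.4},{"delta_pos":[-0.241,0.087,0],"turn":[0,0,0.963],"hand":0.4}]' 25
python3 - <<'E'
from h import *
c=cap('wrist');crop(c,180,40,440,240,3,'w13.png')
P=cloud(c);h=cv2.cvtColor(c['frame'],cv2.COLOR_BGR2HSV);z=P[...,2]
w=((h[...,0]>18)&(h[...,0]<34)&(h[...,1]>110)&(z>.004)&(z<.1)).astype('u1')
n,L,st,ce=cv2.connectedComponentsWithStats(w)
for i in range(1,n):
    if st[i,4]>150:
        q=P[L==i];t=q[q[:,2]>q[:,2].max()-.012];print(st[i].tolist(),'n',len(q),'zmax',round(np.percentile(q[:,2],99),4),'all',cv2.minAreaRect((q[:,:2]*1000).astype('f4')),'top',cv2.minAreaRect((t[:,:2]*1000).astype('f4')))
E
```

```text
clock: 34.72
position: [0.3253, -0.4501, 0.1898]
orientation: [[0.831, -0.557, -0.001], [-0.557, -0.831, 0.001], [-0.001, -0.001, -1.0]]
wrist_force: [0.5, 0.4, -0.6]
finger_gap: 0.0563
grip_force: 0.0
[348, 65, 26, 44, 751] n 751 zmax 0.0495 all ((404.53680419921875, -562.1688842773438), (22.40260887145996, 47.283103942871094), 75.95661163330078) top ((405.6606750488281, -562.4500122070312), (22.40260887145996, 44.28584289550781), 75.95661163330078)
[376, 106, 61, 68, 1254] n 1254 zmax 0.0257 all ((313.40960693359375, -581.1341552734375), (25.86004638671875, 103.1556396484375), 17.840181350708008) top ((313.3659973144531, -581.148193359375), (25.7684268951416, 103.1556396484375), 17.840181350708008)
[312, 120, 25, 51, 1183] n 1183 zmax 0.0654 all ((370.7884826660156, -485.2137145996094), (29.21712875366211, 62.4004020690918), 57.01507568359375) top ((369.92291259765625, -484.6519470214844), (29.21712875366211, 53.68918228149414), 57.01507568359375)
```

View pics/w13.png

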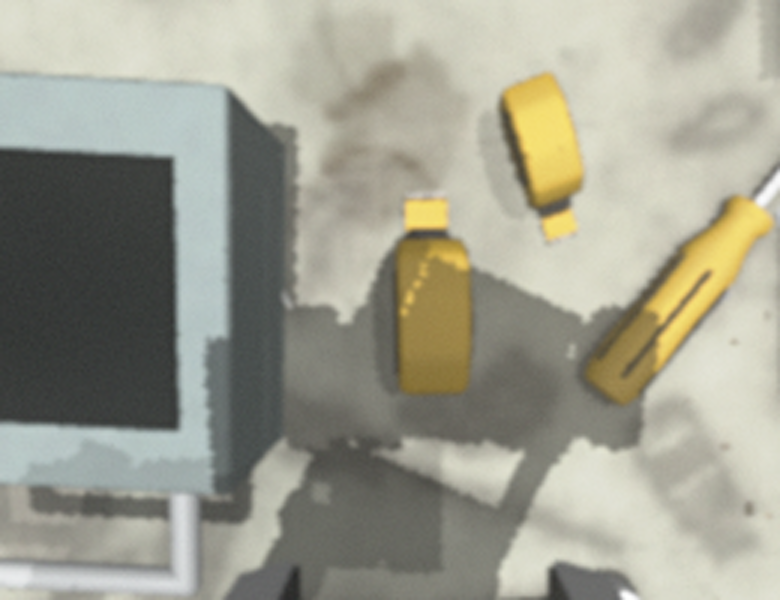

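Run:
```python
from h import *
plan([.373,-.487,.003],np.radians(-123))
```

```text
[[0.1005, 0.007, 0.3115], [-0.0003, 0.0006, -0.0089], [0.0009, 0.0004, 1.9911]] rows 4.70983139676664
```

```bash
python3 -m creep '[{"delta_pos":[0.05,0.003,0.02],"turn":[0,0,-0.009],"hand":0.4},{"delta_pos":[0.1,0.007,0.05],"turn":[0,0,-0.009],"hand":0.4},{"delta_pos":[0.1,0.007,0.1],"turn":[0,0,-0.009],"hand":0.4},{"delta_pos":[0.1,0.007,0.15],"turn":[0,0,-0.009],"hand":0.4},{"delta_pos":[0.1,0.007,0.2],"turn":[0,0,-0.009],"hand":0.4},{"delta_pos":[0.1,0.007,0.25],"turn":[0,0,-0.009],"hand":0.4},{"delta_pos":[0.1,0.007,0.28],"turn":[0,0,-0.009],"hand":0.4},{"delta_pos":[0.1,0.007,0.3],"turn":[0,0,-0.009],"hand":0.4},{"delta_pos":[0.1,0.007,0.311],"turn":[0,0,-0.009],"hand":0.4},{"delta_pos":[0.1,0.007,0.311],"turn":[0,0,-0.009],"hand":0.4},{"delta_pos":[0.1,0.007,0.311],"turn":[0,0,-0.009],"hand":1},{"delta_pos":[0.1,0.007,0.311],"turn":[0,0,-0.009],"hand":1},{"delta_pos":[0.1,0.007,0.311],"turn":[0,0,-0.009],"hand":1},{"delta_pos":[0.1,0.007,0.311],"turn":[0,0,-0.009],"hand":1},{"delta_pos":[0.1,0.007,0.311],"turn":[0,0,-0.009],"hand":1},{"delta_pos":[0.1,0.007,0.311],"turn":[0,0,-0.009],"hand":1}]' 35
python3 - <<'E'
from h import *
# pad centre: case (0,0); tape middle (centre of 88 box) should land there: tongue side is tool +x
M=np.array(bot.state()['orientation']);p=C
print(C);plan([*C,.15])
E
```

```text
clock: 36.1
position: [0.3731, -0.4876, 0.0047]
orientation: [[0.837, -0.547, 0.001], [-0.547, -0.837, -0.001], [0.001, 0.0, -1.0]]
wrist_force: [0.2, 1.2, 5.5]
finger_gap: 0.0303
grip_force: 34.6
[ 0.4603 -0.3699]
[[0.0146, -0.2436, -0.2423]] rows 4.94819947193934
```

```bash
python3 -m creep '[{"delta_pos":[0,0,-0.03],"turn":[0,0,0],"hand":1},{"delta_pos":[0,0,-0.08],"turn":[0,0,0],"hand":1},{"delta_pos":[0,0,-0.14],"turn":[0,0,0],"hand":1},{"delta_pos":[0,0,-0.2],"turn":[0,0,-0.05],"hand":1},{"delta_pos":[0,0,-0.25],"turn":[0,0,-0.12],"hand":1},{"delta_pos":[0,-0.03,-0.267],"turn":[0,0,-0.19],"hand":1},{"delta_pos":[0,-0.06,-0.267],"turn":[0,0,-0.26],"hand":1},{"delta_pos":[0.005,-0.09,-0.267],"turn":[0,0,-0.33],"hand":1},{"delta_pos":[0.005,-0.12,-0.267],"turn":[0,0,-0.4],"hand":1},{"delta_pos":[0.01,-0.15,-0.267],"turn":[0,0,-0.47],"hand":1},{"delta_pos":[0.01,-0.18,-0.267],"turn":[0,0,-0.54],"hand":1},{"delta_pos":[0.013,-0.21,-0.267],"turn":[0,0,-0.61],"hand":1},{"delta_pos":[0.013,-0.2287,-0.267],"turn":[0,0,-0.68],"hand":1},{"delta_pos":[0.013,-0.2287,-0.267],"turn":[0,0,-0.75],"hand":1},{"delta_pos":[0.013,-0.2287,-0.267],"turn":[0,0,-0.82],"hand":1},{"delta_pos":[0.013,-0.2287,-0.267],"turn":[0,0,-0.89],"hand":1},{"delta_pos":[0.013,-0.2287,-0.267],"turn":[0,0,-0.952],"hand":1},{"delta_pos":[0.013,-0.2287,-0.267],"turn":[0,0,-0.952],"hand":1},{"delta_pos":[0.013,-0.2287,-0.26],"turn":[0,0,-0.952],"hand":1},{"delta_pos":[0.013,-0.2287,-0.25],"turn":[0,0,-0.952],"hand":1}]' 40
python3 - <<'E'
from h import *
s=bot.state();print(cs(s['position']),s['position'],s['finger_gap'],s['grip_force'])
M=np.array(s['orientation'])
c=cap('wrist');P=cloud(c);h=cv2.cvtColor(c['frame'],cv2.COLOR_BGR2HSV);Q=(P-s['position'])@M
w=((h[...,0]>18)&(h[...,0]<34)&(h[...,1]>110)&(P[...,2]>.12)&(abs(Q[...,1])<.06)&(abs(Q[...,0])<.1));q=Q[w];print(w.sum())
if w.sum()>20: print('tool',np.round(np.percentile(q,[1,99],axis=0),4)); g=P[w];print('z',np.round(np.percentile(g[:,2],[1,99]),4))
E
python3 -c "
from h import *
plan([*(C-.009*v),.1237],np.radians(-37.3))"
```

```text
clock: 37.77
position: [0.4545, -0.3768, 0.1537]
orientation: [[0.611, 0.791, 0.0], [0.791, -0.611, -0.0], [-0.0, 0.0, -1.0]]
wrist_force: [-0.3, -0.7, -4.1]
finger_gap: 0.0302
grip_force: 39.4
[-0.0004 -0.009 ] [ 0.45450108 -0.37678104  0.15372603] 0.030151645494546814 39.43938235694077
8709
tool [[-0.0245 -0.0356 -0.1608]
 [ 0.0454  0.0348  0.001 ]]
z [0.1528 0.3145]
[[-0.0001, 0.0019, 0.0471], [-0.0012, -0.0001, -0.0039], [-0.0002, 0.0019, 1.9961]] rows 0.6783441802942491
```

```bash
python3 -m creep '[{"delta_pos":[0.0067,0.001,0.015],"turn":[0,0,0],"hand":1},{"delta_pos":[0.0067,0.001,0.03],"turn":[0,0,0],"hand":1},{"delta_pos":[0.0067,0.001,0.04],"turn":[0,0,0],"hand":1},{"delta_pos":[0.0067,0.001,0.045],"turn":[0,0,0],"hand":1},{"delta_pos":[0.0067,0.001,0.048],"turn":[0,0,0],"hand":1},{"delta_pos":[0.0067,0.001,0.049],"turn":[0,0,0],"hand":1},{"delta_pos":[0.0067,0.001,0.049],"turn":[0,0,0],"hand":1}]'
```

```text
clock: 38.4
position: [0.4574, -0.374, 0.1246]
orientation: [[0.609, 0.793, 0.0], [0.793, -0.609, -0.0], [-0.0, 0.0, -1.0]]
wrist_force: [0.1, 0.9, -2.3]
finger_gap: 0.0302
grip_force: 39.4
```

```bash
python3 -m creep '[{"delta_pos":[0,0,0.001],"turn":[0,0,0],"hand":1},{"delta_pos":[0,0,0.002],"turn":[0,0,0],"hand":1},{"delta_pos":[0,0,0.002],"turn":[0,0,0],"hand":1}]'
```

```text
clock: 38.65
position: [0.4575, -0.374, 0.1237]
orientation: [[0.609, 0.793, 0.001], [0.793, -0.609, -0.001], [-0.0, 0.001, -1.0]]
wrist_force: [-0.6, -0.0, -0.6]
finger_gap: 0.03
grip_force: 39.5
```

```bash
python3 -m creep '[{"delta_pos":[0,0,0.001],"turn":[0,0,0],"hand":1},{"delta_pos":[0,0,0.002],"turn":[0,0,0],"hand":1},{"delta_pos":[0,0,0.002],"turn":[0,0,0],"hand":1}]'
```

```text
clock: 38.9
position: [0.4576, -0.3741, 0.1236]
orientation: [[0.609, 0.793, 0.001], [0.793, -0.609, -0.001], [-0.0, 0.001, -1.0]]
wrist_force: [-3.8, 3.3, 9.7]
finger_gap: 0.0303
grip_force: 39.7
```

Solid contact. I'll release gently, lift and check.

```bash
python3 -m creep '[{"delta_pos":[0,0,-0.001],"turn":[0,0,0],"hand":0.9},{"delta_pos":[0,0,-0.001],"turn":[0,0,0],"hand":0.45},{"delta_pos":[0,0,-0.001],"turn":[0,0,0],"hand":0.45},{"delta_pos":[0,0,-0.001],"turn":[0,0,0],"hand":0.45},{"delta_pos":[0,0,-0.001],"turn":[0,0,0],"hand":0.45},{"delta_pos":[0,0,-0.02],"turn":[0,0,0],"hand":0.45},{"delta_pos":[0,0,-0.06],"turn":[0,0,0],"hand":0.45},{"delta_pos":[0,0,-0.12],"turn":[0,0,0],"hand":0.45},{"delta_pos":[-0.06,0,-0.18],"turn":[0,0,0],"hand":0.45},{"delta_pos":[-0.12,0,-0.24],"turn":[0,0,0],"hand":0.45},{"delta_pos":[-0.12,0,-0.24],"turn":[0,0,0],"hand":0.45},{"delta_pos":[-0.12,0,-0.24],"turn":[0,0,0],"hand":0.45}]'
python3 - <<'E'
from h import *
c=cap('wrist');P=cloud(c);h=cv2.cvtColor(c['frame'],cv2.COLOR_BGR2HSV);k=P[...,:2]-C;x=k@u;y=k@v;z=P[...,2]
t=(h[...,0]>18)&(h[...,0]<34)&(h[...,1]>110)&(z>.12)&(z<.21)&(abs(x)<.09)&(abs(y)<.1)
f=lambda a:np.round(np.percentile(a,[.5,50,99.5]),4)
print('tape',t.sum(),'x',f(x[t]),'y',f(y[t]),'z',f(z[t]));t2=t&(z>.165);print('top',t2.sum(),'x',f(x[t2]),'y',f(y[t2]))
b=(h[...,2]<75)&(abs(z-.1195)<.003)&(abs(x)<.07)&(abs(y)<.08);print('pad',b.sum(),'x',f(x[b]),'y',f(y[b]))
for x0 in(-.06,-.035,.035,.06):
    q=(abs(x-x0)<.005)&(abs(y)<.06)&(z>.09)&(z<.13);print(x0,q.sum(),np.round(np.median(z[q]),4) if q.sum() else '')
print(bot.state()['position'])
c=cap('top');P=cloud(c);d=np.hypot(P[...,0]-.695,P[...,1]+.283);m=d<.05;print('mug top',np.nanpercentile(P[m][:,2],98))
E
```

```text
clock: 39.9
position: [0.4125, -0.4335, 0.2705]
orientation: [[0.611, 0.792, 0.004], [0.792, -0.611, -0.005], [-0.002, 0.006, -1.0]]
wrist_force: [0.5, 0.9, 0.1]
finger_gap: 0.052
grip_force: 0.0
tape 1802 x [-0.0155 -0.001   0.0179] y [-0.0389 -0.004   0.0433] z [0.1203 0.1794 0.1843]
top 1561 x [-0.0153 -0.0003  0.0153] y [-0.0389 -0.0081  0.0216]
pad 3829 x [-0.0422 -0.0006  0.0439] y [-0.0568 -0.0001  0.0553]
-0.06 746 0.1166
-0.035 760 0.1196
0.035 761 0.1197
0.06 753 0.1168
[ 0.41316916 -0.43200172  0.26791887]
mug top 0.0904264001740149
```

```bash
python3 -c "
from cell import bot
print(bot.sign_off())"
```

```text
the job is handed in; nothing more can be done
None
```

The job is handed in at about 40 s of the 210 s limit: the three trays present are stacked in the case with their raised ends alternating, the lid is fully shut, the tape measure stands in the middle of the pad (within about 2 mm), and the mug is still upright.

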